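# Lock the spindle and gang up deck beams on the mini router table

## Robot

A 6-joint arm with a two-finger parallel gripper is mounted at the origin on a cart in front of the work surface, level with it; the furniture and walls round the work are solid. World frame = base frame: x ahead of the robot, y to its left, z up, the work surface at z = 0. Lengths are in m, angles in rad, forces in N, time in s.
With the tool pointing down it reaches from about 0.35 to 0.775 m from the base axis. Payload 5.5 kg.
Tool frame: the origin (TCP) lies between the finger pads; the fingertips stand 19 mm ahead of it and the grasp point (between the pads) is the TCP; z points along the fingers, x is the direction in which the jaws open and shut, and the axes are right-handed (so a half turn about z gives the same grasp; the last joint's range is limited). The gripper opens to 85 mm and grips with 20 to 120 N. Pads are 22 mm wide; open, the fingers measure 114 mm over their backs; the gripper's body (76 mm by 85 mm) begins 54 mm behind the grasp point. The pads swing forward as they close: fully open they stand 13 mm farther back than shut.
Start: joints at [-1.396, 0.313, 0.046, 1.304, 0, 1.431], TCP at [0.178, -0.547, 0.25] pointing down, gripper open.
Joint ranges: [-2.76, 2.76], [-0.86, 1.69], [-1.03, 1.26], [-2.2, 2.34], [-1.47, 1.5], [-3.14, 3.14]. Speed limits (rad/s): [2.57, 2.57, 3.14, 3.14, 3.14, 3.14].

## Interface

Orientations are given as a unit quaternion [w, x, y, z].
In Python, from workcell import env gives the robot as it stands. The module is installed in compiled form; this text tells all that it offers.
- The arm moves only by the tool carry_out, never from a script. Its argument "steps" is a list of rows, each a list of 7 numbers: the gripper command: -1 is shut, 1 is fully open, values between are in proportion, then the shift along the tool's x, y, z in m, then the turn, a rotation vector about the tool's x, y, z in rad. A call has 1 to 20 rows; each row shifts and turns the commanded pose from where the row before left it, along the tool's axes as they then stand; what a row does not reach is not made up. A row lasts 1/8 s, in which the tool goes at most 62.5 mm and 10.7 degrees, less where a joint would pass 70% of its speed; a pose out of reach is approached as far as the arm can. A call with a gripper value outside its range is refused whole. The fingers move at their own pace and stop on an object; "grip_force" is the grip in N (left out, the last holds). Time passes only in rows, so rows that do not move let the fingers close. It gives the time, the measured TCP pose, the force and the opening at its end, in the units of the state.
- env.get_state(): the state, without advancing time (a new reading comes with each control period).
- env.read_camera(name): name is "scene" or "top" or "wrist"; returns a dict with "color" (384x512x3 uint8, red, green, blue), "K" (3x3 intrinsics, pixels), "dist" ([k1, k2, p1, p2, k3] as OpenCV has them; the pictures are not rectified), "R" (3x3) and "t" (3): a world point X has camera coordinates R X + t. Camera axes: x right, y down, z forward; pixel columns grow to the right and rows downward; lengths in m; the calibration is good to about 2 mm. A picture is of the moment at which its call begins. There is no depth.
- env.hand_in(): hands the job in, once; it reports no verdict.
The state is a dict: "clock": time; "joint_pos": joint angles; "qvel": joint speeds; "tau": joint torques, N m; "tcp_pos": TCP position; "orientation": TCP orientation; "wrist_force": force on the tool from outside, world axes, zero at the start; "ft_torque": the same for the moment, N m; "finger_gap": finger opening in m.
Only numpy, scipy, OpenCV 4.12 (cv2) and the standard library are available. Lean on these libraries where they do the work, as an engineer would, in place of code of your own. Each camera call takes 0.05 s, during which the arm holds its last target. There are 200 camera calls.

## Task

Get the mini router table ready to notch the deck beams. First lock the spindle: put the red lock pin through the arc slot of the insert plate, slide its tip along the flange until it drops into the hidden lock hole, and push it fully home. With the pin left in, wind the height dial back to its stop and then three clicks up, and load every dark deck beam from the stock tray into the sled, flat in the notches of both combs, one to a place and centred end to end; then pull the pin and put it back fully home in the cutter block, leaving the drinking glass and the red glue bottle undisturbed.

Things in the scene. Friction and masses are not known exactly. Their poses are not given: they have to be found in the camera images.
- router: mini router table, 240 x 460 mm, bolted down. Origin: centre of its underside; x to its rear (away from the robot), y to its left (its long side), z up. Flat top 58 mm above the origin. Left part of the top carries the sled, the right part the grey insert plate with the cutter, and at the front right corner the height dial
- spindle (a point): the spindle axis (vertical) where it comes through the grey insert plate, at the plate's upper face; here a small cutter, 6 mm thick, stands 4 to 11 mm out of the plate
- slot_left (a point): the lock slot is an arc-shaped slot through the 8 mm thick insert plate, 12 mm wide, its centre line 40 mm from the spindle axis, on the side of the cutter towards the robot. This point lies on the centre line at the plate's upper face, near the slot's left end: the last place where the pin goes in freely
- slot_right (a point): the same near the slot's right end. Under the slot, 12 mm below the plate's upper face, lies the black spindle flange. It has one lock hole, about 11 mm wide, on the slot's centre line somewhere between slot_left and slot_right; where, changes from start to start and must be felt. The flange stays put unless pushed hard
- pin_grip (a point): lock pin, loose: steel stem 7 mm thick, 26 mm long, round tip; above it a collar 20 mm wide, 5 mm thick, then a red ribbed handle 18 mm thick, 47 mm long; 78 mm in all. This point is on its axis in the handle, 54 mm above the tip; z points from tip to handle. At the start the pin stands upright in its home in the cutter block
- pin_collar (a point): underside of the pin's collar, on its axis, 26 mm above the tip. Pin fully home in the slot and the lock hole: the collar rests on the insert plate, tip 14 mm below the flange's upper face. If the tip only stands on the flange, the collar is 14 mm above the plate
- pin_home (a point): mouth of the pin's home, a hole 11 mm wide and 28 mm deep, in the upper face of a wooden block (64 x 100 x 34 mm, fixed); when the pin is put away its collar rests here. Spare cutters stand 17 mm out of the same block, 38 to 75 mm to the robot's right of this hole
- dial_grip (a point): middle of the height dial's grip, a black bar 46 x 13 x 24 mm on a disc 54 mm wide; this point is on the dial's vertical axis, 22 mm above the disc's foot (9 mm below the bar's top). x points along the bar when seen from above, and turns with it
- height_dial (a joint): angle of the height dial: 0 at its stop (bar along the router's x), growing clockwise seen from above, up to 2.1. A detent every 0.349 rad (20 degrees) holds it: one click; about 0.1 N m takes it over. Each click raises the cutter 1 mm
- nest1 (a point): the sled on the left part of the router table takes four beams side by side, each lying along the router's x through a notch of the front comb and one of the rear comb. This point: where the middle of a beam lying in the rightmost place should be (8 mm above the sled's bed)
- nest2 (a point): the same for the second place from the right. Comb notches are 21 mm wide and 12 mm deep, 44 mm from notch to notch; the combs are 12 mm thick and 100 mm apart from middle to middle, with 88 mm free between them for the fingers
- nest3 (a point): the same for the third place
- nest4 (a point): the same for the leftmost place
- beam1_mid (a point): deck-beam blank, dark brown wood, 120 x 16 x 16 mm, loose; two to four of them are there, lying in the stock tray (light wood, 182 x 280 mm, walls 14 mm high, floor 4 mm) to the robot's right among other things. This point: its centre; x along its length
- beam2_mid (a point): another deck-beam blank, the same, or absent
- beam3_mid (a point): another deck-beam blank, the same, or absent
- beam4_mid (a point): another deck-beam blank, the same, or absent
- stock_tray: the stock tray, fixed, 182 x 280 mm outside, walls 4 mm thick and 14 mm high (a beam stands 6 mm above them), floor 4 mm. Origin: centre of its underside; x along its short side (away from the robot), y along its long side
- scraper: thin steel scraper, 106 x 8 x 8 mm, loose in the stock tray, no part of the job. Origin: centre of its underside; y along its length
- blade_tube: clear square tube of spare blades, 87 x 17 x 11 mm, loose in the stock tray, no part of the job. Origin: centre of its underside; y along its length
- drink_glass: tumbler, 76 mm wide, 118 mm tall; loose bystander behind the stock tray. Origin: centre of its foot, z up
- glue_red: glue bottle with red grips and black cap, 83 mm tall; loose bystander. Origin: centre of its foot, z up

How it is judged:
By the outcome, as a careful person would: the job done as asked, in the order asked, and still so for the second after the job is handed in, with the robot touching nothing.
Of beam1, beam2, beam3, beam4 only 2 to 4 are there at a start; the rules pass over those that are not, and their reading is None.
At some moment in a run one of beam1, beam2, beam3, beam4 may be knocked a few centimetres aside while the robot is not near it.
It also fails if it takes over 210 s, if anything falls off the work surface, if the arm or the gripper's body presses on something with over 40 N, if the wrist force passes 120 N, or if a joint passes its speed limit or range.

## Working session

There is one attempt and no reset: what is moved stays moved. The work goes in short steps, Python scripts to look and compute and a tool call to move; the robot and the scene stay as the last step left them, time stands still between calls to the robot, and variables do not carry over. Pictures are saved under pics/ and viewed, about 12 in all and at most 16, crops included, and the job is handed in when it is done.

Besides the shell and the picture viewer there is one more tool, called in YAML: its name, and indented under it one key for each argument. carry_out: Moves the arm, as the interface text tells. Its arguments: {"type":"object","properties":{"steps":{"type":"array","items":{"type":"array","items":{"type":"number"}}},"grip_force":{"type":"number"}},"required":["steps"]}

```bash
mkdir -p pics
cat > h.py <<'E'
import numpy as np, cv2
from scipy.spatial.transform import Rotation as Rn
from workcell import env
def shot(name,fn=None,crop=None,scale=1):
    d=env.read_camera(name); im=d['color'][:,:,::-1].copy(); d['bgr']=im
    if fn:
        o=im
        if crop: x0,y0,x1,y1=crop; o=im[y0:y1,x0:x1]
        cv2.imwrite('pics/'+fn,cv2.resize(o,None,fx=scale,fy=scale,interpolation=cv2.INTER_CUBIC))
    return d
def ray(d,uv):
    p=cv2.undistortPoints(np.array(uv,float).reshape(-1,1,2),d['K'],np.array(d['dist']))[:,0]
    R=np.array(d['R']);t=np.array(d['t'])
    return -R.T@t,(np.c_[p,np.ones(len(p))])@R
def onz(d,uv,z):
    c,v=ray(d,uv); return c+v*((z-c[2])/v[:,2])[:,None]
def proj(d,X):
    R=np.array(d['R']);r,_=cv2.Rodrigues(R)
    return cv2.projectPoints(np.array(X,float).reshape(-1,3),r,np.array(d['t'],float),d['K'],np.array(d['dist']))[0][:,0]
def tri(d1,u1,d2,u2):
    A=[];b=[]
    for d,u in((d1,u1),(d2,u2)):
        c,v=ray(d,[u]);v=v[0]/np.linalg.norm(v[0]);P=np.eye(3)-np.outer(v,v);A.append(P);b.append(P@c)
    return np.linalg.lstsq(np.vstack(A),np.hstack(b),rcond=None)[0]
def st():
    s=env.get_state();q=s['orientation'];R=Rn.from_quat([q[1],q[2],q[3],q[0]]).as_matrix()
    return s,np.array(s['tcp_pos']),R
E
python3 - <<'E'
from h import *
a=shot('top','top1.png',None,1.5);b=shot('scene','sc1.png',None,1.5);
for d in(a,b):print(d['K'],d['dist'],-d['R'].T@d['t'],d['R'])
s,p,R=st();print(s,R)
E
```

```text
[[441.22060267   0.         255.13340983]
 [  0.         441.22060267 194.78945623]
 [  0.           0.           1.        ]] [0.03913767 0.         0.         0.         0.        ] [ 0.39558911 -0.02079514  1.61187672] [[ 1.11455283e-02 -9.99937860e-01  2.31631437e-04]
 [-9.91358387e-01 -1.10801787e-02 -1.30712577e-01]
 [ 1.30707021e-01  1.22723096e-03 -9.91420279e-01]]
[[458.75386308   0.         252.86075781]
 [  0.         458.75386308 192.08602994]
 [  0.           0.           1.        ]] [-0.08382559  0.          0.          0.          0.        ] [-0.02418357 -1.23293759  0.66524481] [[ 0.88856316 -0.45866995  0.00879693]
 [-0.16785545 -0.34290612 -0.92425102]
 [ 0.42694269  0.81977879 -0.38168399]]
{'clock': 0.1, 'joint_pos': array([-1.39560294e+00,  3.13924526e-01,  4.51257232e-02,  1.30360335e+00,
        2.66619192e-05,  1.43121481e+00]), 'qvel': array([-0.00123414,  0.00010693,  0.00318581, -0.00258122, -0.00055067,
        0.00057842]), 'tau': array([ 2.77545420e-03, -4.81724167e+01,  2.99244189e+01,  1.26140282e-02,
       -1.26677937e-04, -2.03814118e-06]), 'tcp_pos': array([ 0.17795757, -0.54633866,  0.24951201]), 'orientation': array([-5.67139888e-04,  8.09197622e-01, -5.87536011e-01, -5.68507483e-04]), 'wrist_force': array([-0.05774606,  1.60980026,  0.72938868]), 'ft_torque': array([-0.00936721, -0.01106648, -0.01161627]), 'finger_gap': 0.08507861488131417} [[ 3.09602226e-01 -9.50866130e-01 -2.53639592e-04]
 [-9.50864840e-01 -3.09602229e-01  1.58589373e-03]
 [-1.58650002e-03 -2.49819260e-04 -9.99998710e-01]]
```

View pics/top1.png

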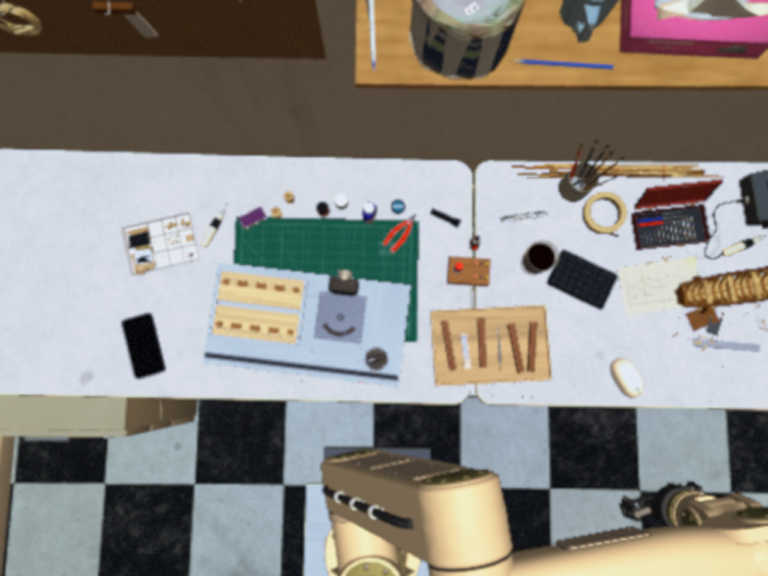

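View pics/sc1.png

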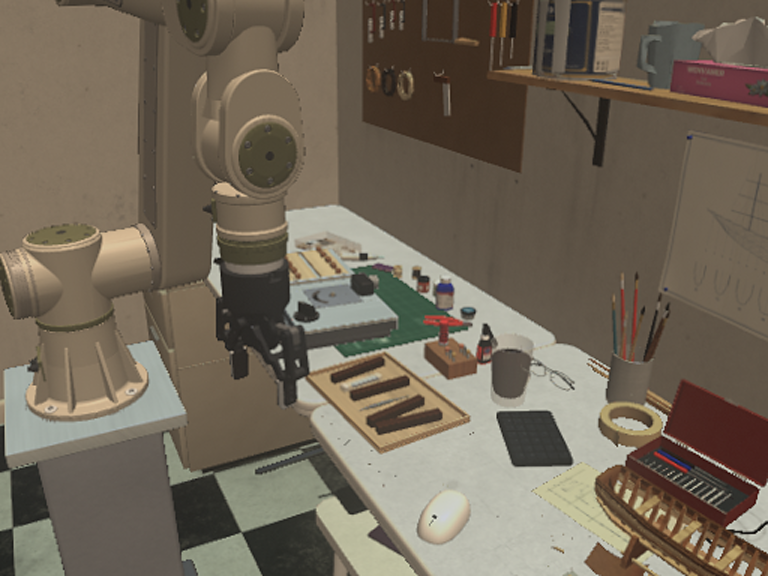

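Run:
```python
from h import *
a=shot('top')
f=lambda u,z:np.round(onz(a,np.array(u,float)/1.5,z),3).tolist()
print('pin',f([(459,266)],.09));print('spindle,dial',f([(341,317)],.058),f([(376,357)],.08))
print('front corners',f([(205,358),(398,380),(217,264),(411,284)],.058))
print('tray',f([(431,310),(548,307),(551,380),(435,385)],.014))
print('beams',f([(449,345),(482,343),(515,348),(531,346)],.02))
print('glass',f([(541,257)],.1),'glue',f([(475,243)],.08))
w=shot('wrist','w1.png',None,1.5)
print(-w['R'].T@w['t'],w['R'])
```

```text
pin [[0.66, -0.196, 0.09]]
spindle,dial [[0.54, 0.079, 0.058]] [[0.447, -0.005, 0.08]]
front corners [[0.441, 0.393, 0.058], [0.395, -0.057, 0.058], [0.664, 0.375, 0.058], [0.621, -0.086, 0.058]]
tray [[0.564, -0.136, 0.014], [0.575, -0.42, 0.014], [0.399, -0.423, 0.014], [0.384, -0.146, 0.014]]
beams [[0.479, -0.179, 0.02], [0.485, -0.258, 0.02], [0.474, -0.337, 0.02], [0.479, -0.375, 0.02]]
glass [[0.681, -0.384, 0.1]] glue [[0.717, -0.235, 0.08]]
[ 0.25659846 -0.52146952  0.37313525] [[ 0.3094336  -0.9509197  -0.00160506]
 [-0.90076946 -0.29365456  0.31997091]
 [-0.30473797 -0.09756396 -0.94742601]]
```

View pics/w1.png

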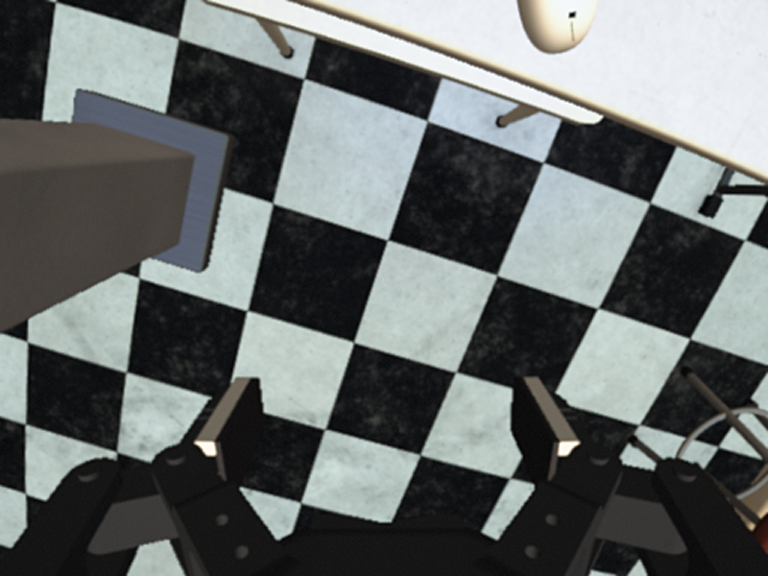

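```bash
cat >> h.py <<'E'
def go(tgt,yaw=None,verbose=1):
    """yaw: world angle of tool x, deg. prints turn (rotvec tool) and shift after turn"""
    s,p,R=st()
    if yaw is None: yaw=np.degrees(np.arctan2(R[1,0],R[0,0]))
    c,n=np.cos(np.radians(yaw)),np.sin(np.radians(yaw))
    Rt=np.array([[c,n,0],[n,-c,0],[0,0,-1.]])
    rv=Rn.from_matrix(R.T@Rt).as_rotvec(); d=Rt.T@(np.array(tgt)-p)
    print('turn',rv.round(4),'shift',d.round(4),'rows',np.abs(rv).max()/.18,np.linalg.norm(d)/.06,'clock',s['clock'])
E
python3 - <<'E'
from h import *
go([.41,-.28,.30],-95.8)
E
```

```text
turn [1.00e-04 1.10e-03 4.16e-01] shift [-0.2885 -0.2039 -0.0503] rows 2.311222907158666 5.9478793753306745 clock 0.2
```

carry_out:
  steps:
    - [1,0,0,-0.05,0,0,0.14]
    - [1,0,0,0,0,0,0.14]
    - [1,0,0,0,0,0,0.136]
    - [1,-0.048,-0.034,0,0,0,0]
    - [1,-0.048,-0.034,0,0,0,0]
    - [1,-0.048,-0.034,0,0,0,0]
    - [1,-0.048,-0.034,0,0,0,0]
    - [1,-0.048,-0.034,0,0,0,0]
    - [1,-0.048,-0.034,0,0,0,0]
    - [1,0,0,0,0,0,0]
    - [1,0,0,0,0,0,0]

```text
clock: 1.58
tcp_pos: [0.41, -0.2808, 0.3002]
orientation: [-0.0, -0.671, 0.742, 0.0]
wrist_force: [0.0, 0.3, 0.3]
finger_gap: 0.0855
```

Run:
```python
from h import *
s,p,R=st();print(p,R[:,0],s['qvel'].round(3))
w=shot('wrist','w2.png',None,1.5);np.save('w2.npy',w,allow_pickle=True);go([.43,.06,.30],-95.8)
```

```text
[ 0.41004446 -0.28082869  0.30019036] [-1.00062820e-01 -9.94981047e-01  3.85880726e-04] [-0.036  0.001 -0.001 -0.     0.001  0.004]
turn [ 0.0004 -0.0003 -0.0006] shift [-3.417e-01  1.430e-02  2.000e-04] rows 0.0030904422707803496 5.700334422577415 clock 1.625
```

View pics/w2.png

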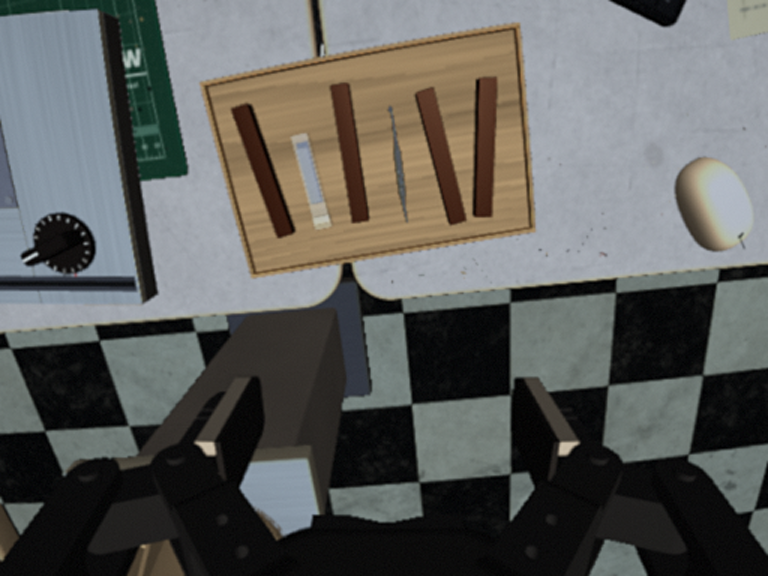

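carry_out:
  steps:
    - [1,-0.057,0.0025,0,0,0,0]
    - [1,-0.057,0.0025,0,0,0,0]
    - [1,-0.057,0.0025,0,0,0,0]
    - [1,-0.057,0.0025,0,0,0,0]
    - [1,-0.057,0.0025,0,0,0,0]
    - [1,-0.057,0.0025,0,0,0,0]
    - [1,0,0,0,0,0,0]
    - [1,0,0,0,0,0,0]

```text
clock: 2.62
tcp_pos: [0.4286, 0.0454, 0.3002]
orientation: [0.004, -0.676, 0.737, 0.004]
wrist_force: [-0.7, -0.1, -0.0]
finger_gap: 0.0852
```

Run:
```python
from h import *
s,p,R=st();print(p,R[:,0],s['qvel'].round(3))
w=shot('wrist','w3.png',None,1.5);np.save('w3.npy',w,allow_pickle=True)
w=np.load('w2.npy',allow_pickle=True).item();im=w['bgr'];hsv=cv2.cvtColor(im,cv2.COLOR_BGR2HSV)
roi=np.zeros(im.shape[:2],np.uint8);roi[25:175,145:350]=1
m=((hsv[...,2]<115)&(hsv[...,1]>100)&(roi>0)&(hsv[...,0]<20)).astype(np.uint8)
m=cv2.morphologyEx(m,cv2.MORPH_OPEN,np.ones((3,3)))
for c in cv2.findContours(m,0,2)[0]:
    if cv2.contourArea(c)>300:
        r=cv2.minAreaRect(c);b=onz(w,cv2.boxPoints(r),.02);
        c0=b.mean(0);e=[b[1]-b[0],b[2]-b[1]];l=max(e,key=np.linalg.norm)
        print(np.round(r[0],1),[round(float(np.linalg.norm(x)),3) for x in e],c0.round(4),np.degrees(np.arctan2(l[1],l[0])).round(1))
```

```text
[0.4286372  0.04538607 0.30019803] [-0.08690695 -0.99616169 -0.01044379] [-0.016  0.001 -0.    -0.     0.001 -0.001]
[175.3 113.3] [0.02, 0.12] [ 0.4799 -0.1775  0.02  ] -169.3
[293.8 103.7] [0.018, 0.12] [ 0.4758 -0.337   0.02  ] -168.2
[232.9 101.4] [0.017, 0.12] [ 0.4866 -0.2563  0.02  ] -177.8
[322.9  97.5] [0.119, 0.019] [ 0.4801 -0.3754  0.02  ] -3.7
```

View pics/w3.png

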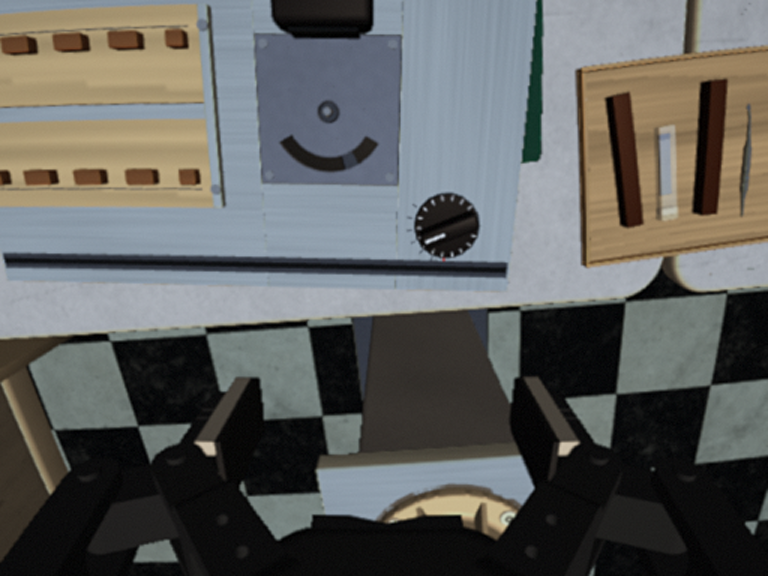

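Run:
```python
from h import *
go([.51,.06,.22],-95.8)
w=np.load('w3.npy',allow_pickle=True).item();print(w['K'],w['dist'])
f=lambda u,z:onz(w,np.array(u,float)/1.5,z).round(4).tolist()
print('spindle',f([(328,111)],.058),'slotends',f([(287,142),(372,145),(331,164)],.058),'dial',f([(447,226)],.08))
```

```text
turn [0.0002 0.0105 0.0136] shift [-0.023  -0.0794  0.0802] rows 0.0753655509492066 1.9196233510716472 clock 2.675
[[292.26744739   0.         257.56111361]
 [  0.         292.26744739 194.36631399]
 [  0.           0.           1.        ]] [-0.06406917  0.          0.          0.          0.        ]
spindle [[0.5404, 0.0837, 0.058]] slotends [[0.5203, 0.1193, 0.058], [0.5118, 0.0519, 0.058], [0.5001, 0.0863, 0.058]] dial [[0.4458, -0.0021, 0.08]]
```

carry_out:
  steps:
    - [1,-0.008,-0.026,0.026,0,0.01,0.0136]
    - [1,-0.008,-0.027,0.027,0,0,0]
    - [1,-0.007,-0.026,0.027,0,0,0]
    - [1,0,0,0,0,0,0]
    - [1,0,0,0,0,0,0]
    - [1,0,0,0,0,0,0]

```text
clock: 3.42
tcp_pos: [0.5076, 0.0454, 0.2218]
orientation: [0.006, -0.68, 0.733, 0.005]
wrist_force: [1.2, 0.3, -0.5]
finger_gap: 0.0853
```

Run:
```python
from h import *
s,p,R=st();print(p,R[:,0],s['qvel'].round(3))
w=shot('wrist','w4.png',(130,20,480,280),2.2);np.save('w4.npy',w,allow_pickle=True);go([.50,.24,.25],-95.8)
```

```text
[0.50761162 0.04541874 0.22182792] [-0.07566538 -0.99702029 -0.01500989] [ 0.009 -0.004 -0.001 -0.006  0.    -0.001]
turn [-0.0015  0.0151  0.0258] shift [-0.1926  0.0272 -0.0282] rows 0.1431195615237287 3.276276623818237 clock 3.475
```

View pics/w4.png

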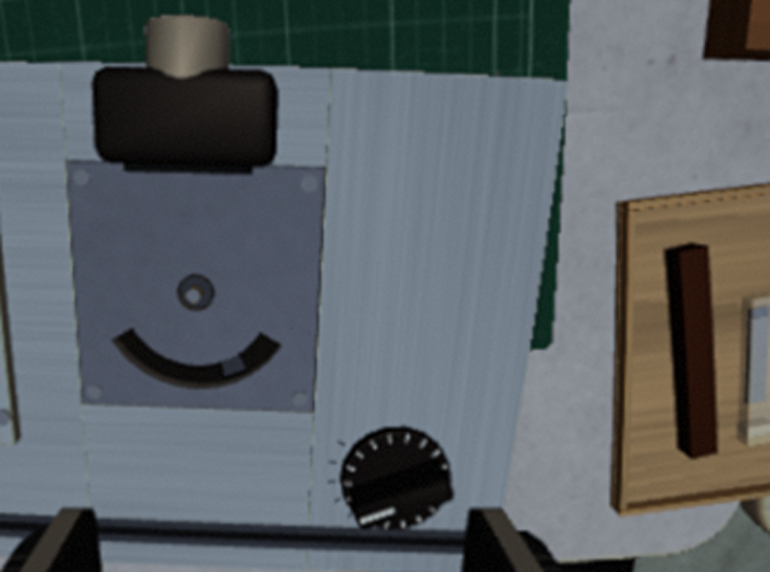

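Run:
```python
from h import *
s,p,R=st();print(s['joint_pos'].round(3),s['tau'].round(2),s['wrist_force'],s['ft_torque'])
shot('scene','sc2.png',(60,0,380,260),2)
```

```text
[-0.076  0.195 -0.18   1.194  0.015  3.141] [-1.600e-01 -4.031e+01  2.918e+01 -1.000e-02  4.000e-02 -0.000e+00] [ 0.06581305 -0.22940257 -0.1975965 ] [ 0.0194385  -0.01873695  0.00113703]
```

View pics/sc2.png

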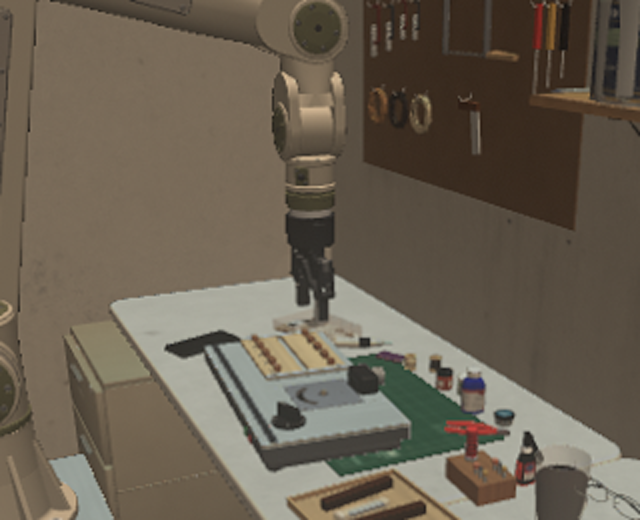

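Run:
```python
from h import *
go([.53,.215,.27],0)
w=np.load('w4.npy',allow_pickle=True).item()
f=lambda u,z:onz(w,np.array(u,float)/2.2+[130,20],z)
sp=f([(195,290)],.061)[0];print('sp',sp)
for q in [(114,340),(132,329),(262,333),(281,346),(198,367),(196,387),(233,366)]:
    a=f([q],.058)[0]-sp; print(q,(a+sp).round(4),'r',np.hypot(*a[:2]).round(4),'ang',np.degrees(np.arctan2(a[1],-a[0])).round(1))
print(f([(66,163),(327,165),(313,412),(80,403)],.058).round(4))
print('dial',f([(395,480)],.066),f([(378,516)],.08))
```

```text
turn [-0.0137  0.01   -1.6459] shift [ 0.0223 -0.1692 -0.0482] rows 9.14370441758975 2.956445560577978 clock 3.525
sp [0.54130714 0.08332454 0.061     ]
(114, 340) [0.5204 0.1243 0.058 ] r 0.046 ang 63.0
(132, 329) [0.525  0.1151 0.058 ] r 0.0357 ang 62.8
(262, 333) [0.5187 0.0553 0.058 ] r 0.036 ang -51.1
(281, 346) [0.5119 0.047  0.058 ] r 0.0467 ang -50.9
(198, 367) [0.5045 0.0867 0.058 ] r 0.0369 ang 5.2
(196, 387) [0.4947 0.0888 0.058 ] r 0.0469 ang 6.7
(233, 366) [0.5038 0.0702 0.058 ] r 0.0397 ang -19.3
[[0.6001 0.1333 0.058 ]
 [0.5901 0.0215 0.058 ]
 [0.4782 0.0342 0.058 ]
 [0.4906 0.1459 0.058 ]]
dial [[ 0.44333825 -0.00312189  0.066     ]] [[0.4323925  0.00713296 0.08      ]]
```

carry_out:
  steps:
    - [1,0,0,-0.048,0,0,-0.165]
    - [1,0,0,0,0,0,-0.165]
    - [1,0,0,0,0,0,-0.165]
    - [1,0,0,0,0,0,-0.165]
    - [1,0,0,0,0,0,-0.165]
    - [1,0,0,0,0,0,-0.165]
    - [1,0,0,0,0,0,-0.165]
    - [1,0,0,0,0,0,-0.165]
    - [1,0,0,0,0,0,-0.165]
    - [1,0,0,0,0,0,-0.16]
    - [1,0.007,-0.056,0,0,0,0]
    - [1,0.007,-0.056,0,0,0,0]
    - [1,0.007,-0.056,0,0,0,0]
    - [1,0,0,0,0,0,0]
    - [1,0,0,0,0,0,0]

```text
clock: 5.4
tcp_pos: [0.5283, 0.2132, 0.2714]
orientation: [-0.007, 1.0, 0.0, 0.001]
wrist_force: [0.1, 1.0, 0.6]
finger_gap: 0.0855
```

Run:
```python
from h import *
s,p,R=st();print(p,R[:,0],s['joint_pos'].round(3))
w=shot('wrist','w5.png',None,1.5);np.save('w5.npy',w,allow_pickle=True);go([.60,-.16,.2],0)
```

```text
[0.52831748 0.21321247 0.27142164] [9.99999175e-01 4.74103426e-04 1.19360664e-03] [0.236 0.293 0.07  1.343 0.014 1.806]
turn [-0.0147 -0.0012 -0.0008] shift [0.0715 0.3726 0.0714] rows 0.08186494309761669 6.434150103522154 clock 5.45
```

View pics/w5.png

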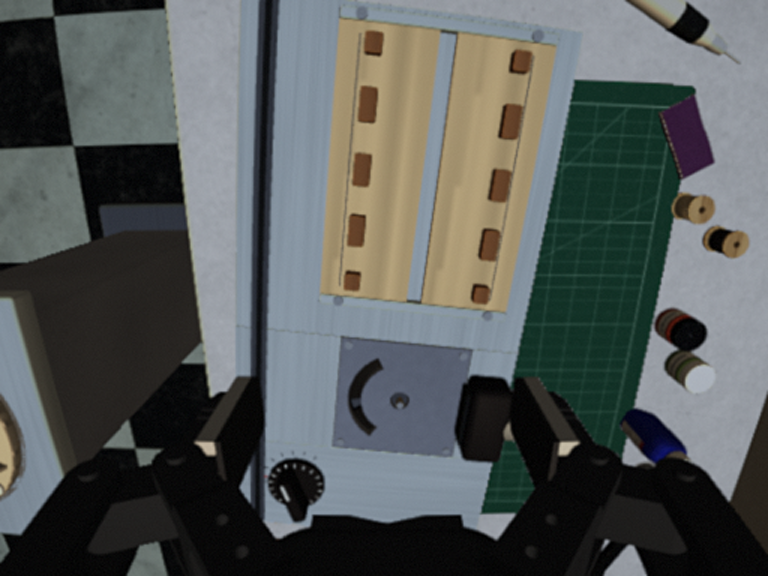

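Run:
```python
from h import *
A=np.load('w3.npy',allow_pickle=True).item();B=np.load('w5.npy',allow_pickle=True).item()
for a,b in [((190,176),(352,281)),((176,38),(481,294)),((141,176),(356,230)),((125,40),(489,244)),((90,177),(361,170)),((70,42),(499,185)),((217,189),(338,301)),((204,24),(487,316)),((328,111),(399,401))]:
    X=tri(A,np.array(a)/1.5,B,np.array(b)/1.5);print(X.round(4),proj(A,X)[0]*1.5-a)
for z in(.068,.075,.08,.085):
    T=onz(B,np.array([(373,42),(368,104),(361,170),(356,230),(352,281),(521,62),(511,121),(499,185),(489,244),(481,294)])/1.5,z)
    F,Rr=T[:5,:2],T[5:,:2]
    print(z,'spacing',np.linalg.norm(F[1]-F[3])/2,np.linalg.norm(Rr[1]-Rr[3])/2,'sep',np.linalg.norm(F[2]-Rr[2]),'mid',((F[2]+Rr[2])/2).round(4),'yaw',np.degrees(np.arctan2(*(Rr[2]-F[2])[::-1])),np.degrees(np.arctan2(*(F[1]-F[3])[::-1])))
```

```text
[0.5023 0.1977 0.0719] [-0.00566939 -0.05088679]
[0.6021 0.1874 0.0728] [-0.15733078 -0.66436714]
[0.5064 0.2375 0.0731] [0.01722268 0.12738135]
[0.6058 0.2269 0.0725] [-0.11208472 -0.39740151]
[0.5106 0.2807 0.0733] [-0.02683315 -0.16549946]
[0.6103 0.2705 0.073 ] [-0.01387093 -0.04344878]
[0.4901 0.1797 0.0671] [-0.03718057 -0.42269751]
[0.61   0.1668 0.067 ] [-0.01636725 -0.07656645]
[0.5402 0.0836 0.0591] [0.0114542  0.16910862]
0.068 spacing 0.04473817378370994 0.04471105833157379 sep 0.10172973357547127 mid [0.561  0.2753] yaw -5.843509455284356 83.5676886954948
0.075 spacing 0.04378376977149978 0.04375723277606228 sep 0.09955952282089515 mid [0.5603 0.2757] yaw -5.843509455284358 83.56768869549477
0.08 spacing 0.04310205261992108 0.043075928807839815 sep 0.09800937228191224 mid [0.5598 0.276 ] yaw -5.843509455284351 83.56768869549477
0.085 spacing 0.04242033546834242 0.042394624839617326 sep 0.09645922174292933 mid [0.5593 0.2763] yaw -5.8435094552843445 83.5676886954948
```

carry_out:
  steps:
    - [0.2,0,0.053,0,-0.0147,0,0]
    - [0.2,0.012,0.053,0.012,0,0,0]
    - [0.2,0.012,0.053,0.012,0,0,0]
    - [0.2,0.012,0.053,0.012,0,0,0]
    - [0.2,0.012,0.053,0.012,0,0,0]
    - [0.2,0.012,0.053,0.012,0,0,0]
    - [0.2,0.012,0.053,0.012,0,0,0]
    - [0.2,0,0,0,0,0,0]
    - [0.2,0,0,0,0,0,0]

```text
clock: 6.58
tcp_pos: [0.5996, -0.1588, 0.1983]
orientation: [-0.0, 1.0, -0.002, 0.0]
wrist_force: [0.9, 0.2, 0.0]
finger_gap: 0.0512
```

Run:
```python
from h import *
s,p,R=st();print(p,R[:,0],s['finger_gap'])
w=shot('wrist','w6.png',None,1.5);np.save('w6.npy',w,allow_pickle=True);
```

```text
[ 0.59961685 -0.15884239  0.1983449 ] [ 9.99995208e-01 -3.07940900e-03  3.16583045e-04] 0.05123468303885142
```

View pics/w6.png

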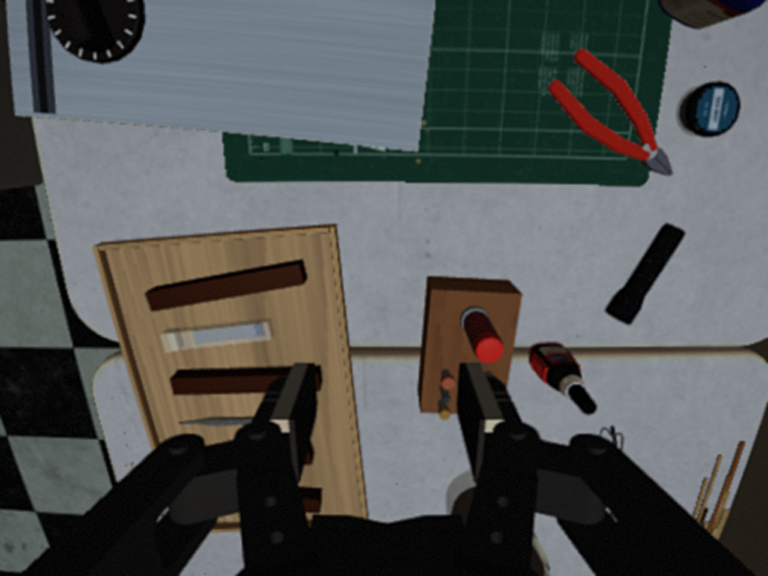

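Run:
```python
from h import *
B=np.load('w6.npy',allow_pickle=True).item()
f=lambda u,z:onz(B,np.array(u,float)/1.5,z).round(4)
print('top',f([(490,347)],.086),'collar',f([(474,318)],.039),'block',f([(428,278),(520,292),(419,411)],.034),'dialctr',f([(95,12)],.066))
print('glue',f([(555,355),(585,400)],.04))
print('tray',f([(97,244),(335,226),(366,530)],.014))
go([.66,-.197,.13],0)
```

```text
top [[ 0.6615 -0.1915  0.086 ]] collar [[ 0.6609 -0.1919  0.039 ]] block [[ 0.6285 -0.1642  0.034 ]
 [ 0.6931 -0.1746  0.034 ]
 [ 0.6246 -0.2708  0.034 ]] dialctr [[ 0.4448 -0.005   0.066 ]]
glue [[ 0.7215 -0.2207  0.04  ]
 [ 0.7496 -0.2589  0.04  ]]
tray [[ 0.3869 -0.1429  0.014 ]
 [ 0.5637 -0.1316  0.014 ]
 [ 0.5801 -0.4147  0.014 ]]
turn [-0.0007 -0.0009 -0.0015] shift [0.0601 0.0391 0.0687] rows 0.008386339799414552 1.6548901766030244 clock 6.625
```

carry_out:
  steps:
    - [-0.18,0.031,0.017,0.03,0,0,0]
    - [-0.18,0.03,0.016,0.03,0,0,0]
    - [-0.18,0,0,0,0,0,0]
    - [-0.18,0,0,0.025,0,0,0]
    - [-0.18,0,0,0.025,0,0,0]
    - [-0.18,0,0,0.022,0,0,0]
    - [-0.18,0,0,0,0,0,0]
    - [-1,0,0,0,0,0,0]
    - [-1,0,0,0,0,0,0]
    - [-1,0,0,0,0,0,0]
    - [-1,0,0,0,0,0,0]
  grip_force: 70

```text
clock: 8.0
tcp_pos: [0.6627, -0.1907, 0.0685]
orientation: [-0.0, 1.0, -0.0, 0.002]
wrist_force: [-1.5, 2.1, 6.5]
finger_gap: 0.0164
```

Run:
```python
from h import *
s,p,R=st();print(p,R[:,0],s['finger_gap'],s['wrist_force'],s['ft_torque'])
```

```text
[ 0.66265473 -0.19071539  0.06848293] [ 9.99993053e-01 -2.30852414e-04  3.72035277e-03] 0.01641391289928329 [-1.48540576  2.08551152  6.4923847 ] [0.43302384 0.24046032 0.01442674]
```

carry_out:
  steps:
    - [-1,0,0,-0.02,0,0,0]
    - [-1,0,0,-0.04,0,0,0]
    - [-1,0,0,-0.045,0,0,0]
    - [-1,-0.045,-0.035,0,0,0,0]
    - [-1,-0.045,-0.035,0,0,0,0]
    - [-1,-0.045,-0.035,0,0,0,0]
    - [-1,-0.008,-0.05,0,0,0,0]
    - [-1,0,-0.05,0,0,0,0]
    - [-1,0,-0.05,0,0,0,0]
    - [-1,-0.004,-0.05,0,0,0,0]
    - [-1,0,0,0,0,0,0]
    - [-1,0,0,0,0,0,0]

```text
clock: 9.5
tcp_pos: [0.5149, 0.1142, 0.1715]
orientation: [0.0, 1.0, 0.0, 0.001]
wrist_force: [-0.8, -0.5, -1.2]
finger_gap: 0.0163
```

Run:
```python
from h import *
go([.5148,.1142,.138],0)
w=shot('wrist','w7.png',(150,80,450,384),2);np.save('w7.npy',w,allow_pickle=True)
s,p,R=st();print(p,R[:,0],s['finger_gap'],s['wrist_force'],s['ft_torque'])
print((proj(w,[p+R@[0,0,.0605],p+R@[0,0,.035],[.5148,.1142,.058]])-[150,80])*2)
```

```text
turn [ 0.0001 -0.0016  0.0001] shift [-0.0001 -0.      0.0335] rows 0.008699061135143744 0.5590094651412153 clock 9.5
[0.51500195 0.11358449 0.17146428] [ 0.99999839 -0.00111522  0.00140685] 0.016145394009470713 [-0.0987173   0.0362329  -0.50046882] [-0.0456565  -0.02810047 -0.11481929]
[[214.91977438 285.09202806]
 [214.95920952 319.71821235]
 [214.01939244 232.97332488]]
```

View pics/w7.png

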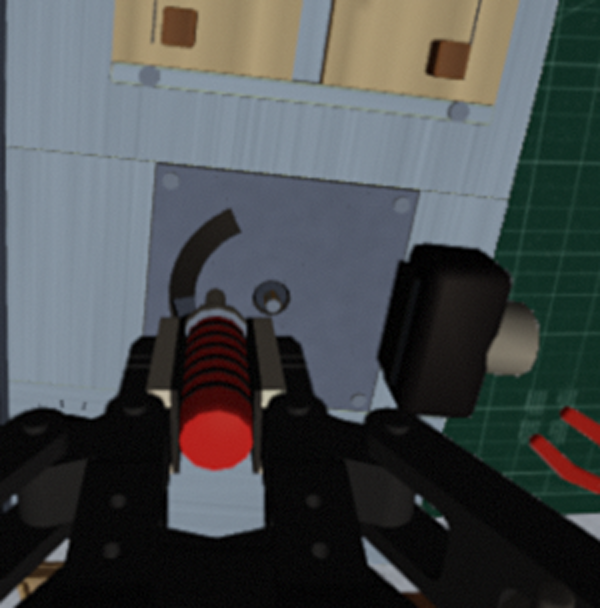

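carry_out:
  steps:
    - [-1,0,-0.0015,0.03,0,0,0]
    - [-1,0,0,0.018,0,0,0]
    - [-1,0,0,0.008,0,0,0]
    - [-1,0,0,0.004,0,0,0]
    - [-1,0,0,0,0,0,0]
    - [-1,0,0,0,0,0,0]

```text
clock: 10.3
tcp_pos: [0.5153, 0.1157, 0.1118]
orientation: [-0.0, 1.0, -0.0, 0.001]
wrist_force: [-0.6, -0.6, -0.7]
finger_gap: 0.0167
```

carry_out:
  steps:
    - [-1,0,0,0.003,0,0,0]
    - [-1,0,0,0.0015,0,0,0]
    - [-1,0,0,0.0015,0,0,0]
    - [-1,0,0,0,0,0,0]
    - [-1,0,0,0,0,0,0]

```text
clock: 10.92
tcp_pos: [0.5152, 0.1158, 0.1058]
orientation: [-0.0, 1.0, -0.0, 0.001]
wrist_force: [-1.4, 0.7, 5.5]
finger_gap: 0.0164
```

Run:
```python
from h import *
sp=np.array([.5405,.0836])
w=np.load('w4.npy',allow_pickle=True).item();v=np.load('w7.npy',allow_pickle=True).item()
for z in(.058,.046,.03):
  for X in (onz(w,np.array([[233,366.]])/2.2+[130,20],z)[0],onz(v,np.array([[185,303.]])/2+[150,80],z)[0]):
    a=X[:2]-sp;print(z,X.round(4),np.hypot(*a).round(4),np.degrees(np.arctan2(a[1],-a[0])).round(1))
for a in range(50,-42,-4):
    r=np.radians(a);print(a,(sp+.04*np.array([-np.cos(r),np.sin(r)])).round(4),end=';')
```

```text
0.058 [0.5038 0.0702 0.058 ] 0.039 -20.1
0.058 [0.5018 0.081  0.058 ] 0.0388 -3.8
0.046 [0.5002 0.0716 0.046 ] 0.042 -16.6
0.046 [0.5011 0.0752 0.046 ] 0.0403 -12.1
0.03 [0.4955 0.0734 0.03  ] 0.0462 -12.7
0.03 [0.5002 0.0674 0.03  ] 0.0434 -21.9
50 [0.5148 0.1142];46 [0.5127 0.1124];42 [0.5108 0.1104];38 [0.509  0.1082];34 [0.5073 0.106 ];30 [0.5059 0.1036];26 [0.5045 0.1011];22 [0.5034 0.0986];18 [0.5025 0.096 ];14 [0.5017 0.0933];10 [0.5011 0.0905];6 [0.5007 0.0878];2 [0.5005 0.085 ];-2 [0.5005 0.0822];-6 [0.5007 0.0794];-10 [0.5011 0.0767];-14 [0.5017 0.0739];-18 [0.5025 0.0712];-22 [0.5034 0.0686];-26 [0.5045 0.0661];-30 [0.5059 0.0636];-34 [0.5073 0.0612];-38 [0.509 0.059];
```

carry_out:
  steps:
    - [-1,-0.0021,0.0018,0,0,0,0]
    - [-1,-0.0019,0.002,0,0,0,0]
    - [-1,-0.0018,0.0022,0,0,0,0]
    - [-1,0,0,0,0,0,0]

```text
clock: 11.42
tcp_pos: [0.5087, 0.1086, 0.1056]
orientation: [0.001, 1.0, -0.001, 0.0]
wrist_force: [-0.8, -2.9, 8.8]
finger_gap: 0.0162
```

carry_out:
  steps:
    - [-1,-0.0017,0.0022,0,0,0,0]
    - [-1,-0.0014,0.0024,0,0,0,0]
    - [-1,-0.0014,0.0025,0,0,0,0]
    - [-1,0,0,0,0,0,0]

```text
clock: 11.92
tcp_pos: [0.5046, 0.1022, 0.1057]
orientation: [0.0, 1.0, -0.0, 0.001]
wrist_force: [0.5, 0.8, 8.0]
finger_gap: 0.0165
```

carry_out:
  steps:
    - [-1,-0.0011,0.0025,0,0,0,0]
    - [-1,-0.0009,0.0026,0,0,0,0]
    - [-1,0,0,0,0,0,0]

```text
clock: 12.3
tcp_pos: [0.5026, 0.0974, 0.1057]
orientation: [-0.0, 1.0, -0.0, 0.001]
wrist_force: [1.4, 1.7, 7.8]
finger_gap: 0.0164
```

carry_out:
  steps:
    - [-1,-0.0008,0.0027,0,0,0,0]
    - [-1,-0.0006,0.0028,0,0,0,0]
    - [-1,0,0,0,0,0,0]

```text
clock: 12.68
tcp_pos: [0.5012, 0.0921, 0.1057]
orientation: [-0.0, 1.0, -0.0, 0.001]
wrist_force: [0.4, 2.5, 8.2]
finger_gap: 0.0166
```

carry_out:
  steps:
    - [-1,-0.0004,0.0027,0,0,0,0]
    - [-1,-0.0002,0.0028,0,0,0,0]
    - [-1,0,0,0,0,0,0]

```text
clock: 13.05
tcp_pos: [0.5004, 0.0868, 0.1057]
orientation: [-0.001, 1.0, -0.0, 0.001]
wrist_force: [0.3, 2.3, 7.9]
finger_gap: 0.0164
```

carry_out:
  steps:
    - [-1,0,0.0028,0,0,0,0]
    - [-1,0.0002,0.0028,0,0,0,0]
    - [-1,0,0,0,0,0,0]

```text
clock: 13.42
tcp_pos: [0.4998, 0.0801, 0.1046]
orientation: [0.001, 1.0, -0.001, -0.001]
wrist_force: [0.9, -0.8, 1.0]
finger_gap: 0.0164
```

carry_out:
  steps:
    - [-1,0.0004,0.0027,0,0,0,0]
    - [-1,0,0,0,0,0,0]

```text
clock: 13.68
tcp_pos: [0.5002, 0.078, 0.1045]
orientation: [-0.0, 1.0, -0.0, -0.001]
wrist_force: [-0.9, -0.2, -0.9]
finger_gap: 0.0164
```

carry_out:
  steps:
    - [-1,0.0006,0.0028,0,0,0,0]
    - [-1,0,0,0,0,0,0]

```text
clock: 13.92
tcp_pos: [0.5016, 0.0753, 0.105]
orientation: [-0.0, 1.0, -0.0, 0.0]
wrist_force: [-0.7, -0.5, -0.6]
finger_gap: 0.0163
```

carry_out:
  steps:
    - [-1,-0.0003,0,0.002,0,0,0]
    - [-1,0,0,0.002,0,0,0]
    - [-1,0,0,0,0,0,0]

```text
clock: 14.3
tcp_pos: [0.5012, 0.0755, 0.1009]
orientation: [-0.0, 1.0, -0.0, 0.0]
wrist_force: [0.6, 0.2, 0.5]
finger_gap: 0.0165
```

carry_out:
  steps:
    - [-1,0,0,0.003,0,0,0]
    - [-1,0,0,0.003,0,0,0]
    - [-1,0,0,0,0,0,0]

```text
clock: 14.68
tcp_pos: [0.5012, 0.0755, 0.0948]
orientation: [-0.0, 1.0, -0.0, 0.0]
wrist_force: [0.1, 0.5, -1.2]
finger_gap: 0.0162
```

carry_out:
  steps:
    - [-1,0,0,0.002,0,0,0]
    - [-1,0,0,0.001,0,0,0]
    - [-1,0,0,0.001,0,0,0]
    - [-1,0,0,0,0,0,0]

```text
clock: 15.18
tcp_pos: [0.5015, 0.0755, 0.0923]
orientation: [-0.0, 1.0, -0.0, 0.001]
wrist_force: [-2.4, -0.2, 9.5]
finger_gap: 0.0163
```

carry_out:
  steps:
    - [-1,0,0,0.001,0,0,0]
    - [-1,0,0,0.001,0,0,0]
    - [-1,0,0,0,0,0,0]

```text
clock: 15.55
tcp_pos: [0.5016, 0.0755, 0.0922]
orientation: [-0.0, 1.0, -0.0, 0.001]
wrist_force: [-8.1, -0.2, 23.2]
finger_gap: 0.0168
```

carry_out:
  steps:
    - [0.1,0,0,-0.002,0,0,0]
    - [0.1,0,0,0,0,0,0]
    - [0.1,0,0,0,0,0,0]
    - [0.1,0,0,-0.03,0,0,0]
    - [0.1,0,0,-0.05,0,0,0]
    - [0.1,-0.028,0.04,0,0,0,0]
    - [0.1,-0.028,0.04,0,0,0,0]
    - [0.1,0,0,0,0,0,-0.14]
    - [0.1,0,0,0,0,0,-0.14]
    - [0.1,0,0,0,0,0,-0.14]
    - [0.1,0,0,0,0,0,0]
    - [0.1,0,0,0,0,0,0]

```text
clock: 17.05
tcp_pos: [0.4452, -0.0045, 0.1709]
orientation: [-0.0, 0.978, 0.207, 0.0]
wrist_force: [0.4, -0.7, -0.3]
finger_gap: 0.0468
```

Run:
```python
from h import *
s,p,R=st();print(p,R[:,0],s['joint_pos'].round(2))
w=shot('wrist','w8.png',(130,80,430,380),2);np.save('w8.npy',w,allow_pickle=True)
print((proj(w,[[.445,-.004,.066],[.445,-.004,.089]])-[130,80])*2)
```

```text
[ 0.44522056 -0.00446342  0.17086217] [9.14226017e-01 4.05204236e-01 5.62917385e-04] [-0.19  0.11 -0.42  1.05  0.    0.96]
[[254.87850853 238.61452094]
 [254.93746014 259.10554115]]
```

View pics/w8.png

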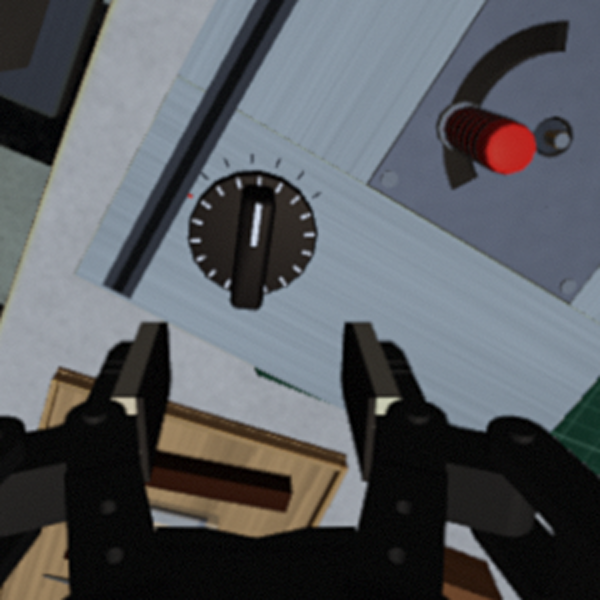

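Run:
```python
from h import *
w=np.load('w8.npy',allow_pickle=True).item()
f=lambda u,z:onz(w,np.array(u,float)/2+[130,80],z)
b=f([(258,191),(247,303)],.089);d=b[0]-b[1];print(b.round(4),b.mean(0),np.linalg.norm(d),'bar yaw',np.degrees(np.arctan2(d[1],d[0])))
a=f([(254,243),(260,205)],.089);d=a[1]-a[0];print('line yaw',np.degrees(np.arctan2(d[1],d[0])))
c=f([(252,232)],.066);print(c)
print('marks',[np.degrees(np.arctan2(*(x-c[0])[:2][::-1])).round(1) for x in f([(190,196),(204,175),(226,161),(252,158),(279,162),(302,175),(318,195)],.058)])
go(b.mean(0),np.degrees(np.arctan2((b[0]-b[1])[1],(b[0]-b[1])[0]))-90)
# glimpse pin lean
print('pin top',f([(508,150)],.110),'collar',f([(458,125)],.061))
```

```text
[[ 0.4353  0.0207  0.089 ]
 [ 0.4496 -0.022   0.089 ]] [ 0.44242756 -0.00062166  0.089     ] 0.04508320688019501 bar yaw 108.55210076531075
line yaw 105.42114594993089
[[ 0.44273676 -0.00182733  0.066     ]]
marks [np.float64(176.9), np.float64(155.7), np.float64(134.7), np.float64(113.9), np.float64(92.0), np.float64(70.9), np.float64(50.1)]
turn [-0.0002 -0.0007  0.0939] shift [-0.0015 -0.0045  0.0819] rows 0.5218702328826211 1.3676535104273786 clock 17.1
pin top [[0.50105474 0.07116069 0.11      ]] collar [[0.50072814 0.07163311 0.061     ]]
```

carry_out:
  steps:
    - [-0.1,-0.0005,-0.002,0.03,0,0,0.094]
    - [-0.1,0,0,0.03,0,0,0]
    - [-0.1,0,0,0.023,0,0,0]
    - [-0.1,0,0,0,0,0,0]
    - [-1,0,0,0,0,0,0]
    - [-1,0,0,0,0,0,0]
    - [-1,0,0,0,0,0,0]
    - [-1,0,0,0,0,0,0]
  grip_force: 25

```text
clock: 18.1
tcp_pos: [0.4433, -0.0033, 0.0887]
orientation: [0.0, 0.987, 0.162, -0.0]
wrist_force: [-4.0, -3.1, 4.8]
finger_gap: 0.0124
```

```bash
cat >> h.py <<'E'
def rep():
    s,p,R=st();print(p.round(4),'yaw',np.degrees(np.arctan2(R[1,0],R[0,0])).round(2),'gap',s['finger_gap'].round(4),'F',s['wrist_force'].round(2),'T',s['ft_torque'].round(3),s['clock'])
E
python3 -c "from h import *;rep()"
```

```text
Traceback (most recent call last):
  File "h.py", line 37, in rep
    s,p,R=st();print(p.round(4),'yaw',np.degrees(np.arctan2(R[1,0],R[0,0])).round(2),'gap',s['finger_gap'].round(4),'F',s['wrist_force'].round(2),'T',s['ft_torque'].round(3),s['clock'])
                                                                                           ^^^^^^^^^^^^^^^^^^^^^
AttributeError: 'float' object has no attribute 'round'
```

carry_out:
  steps:
    - [-1,0,0,0,0,0,-0.12]
    - [-1,0,0,0,0,0,-0.12]
    - [-1,0,0,0,0,0,-0.12]
    - [-1,0,0,0,0,0,-0.12]
    - [-1,0,0,0,0,0,-0.12]
    - [-1,0,0,0,0,0,-0.12]
    - [-1,0,0,0,0,0,-0.12]
    - [-1,0,0,0,0,0,-0.12]
    - [-1,0,0,0,0,0,-0.08]
    - [-1,0,0,0,0,0,0]
    - [-1,0,0,0,0,0,0]

```text
clock: 19.48
tcp_pos: [0.4436, -0.0028, 0.0887]
orientation: [0.0, 0.776, 0.63, 0.0]
wrist_force: [-4.2, -0.6, 6.5]
finger_gap: 0.0125
```

```bash
sed -i "s/s\['finger_gap'\].round(4)/round(float(s['finger_gap']),4)/" h.py
python3 -c "from h import *;rep()"
```

```text
[ 0.4436 -0.0028  0.0887] yaw 78.12 gap 0.0125 F [-4.25 -0.56  6.52] T [-0.076  0.924 -0.042] 19.475
```

carry_out:
  steps:
    - [-1,0,0,0,0,0,-0.05]
    - [-1,0,0,0,0,0,-0.05]
    - [-1,0,0,0,0,0,0]
    - [-1,0,0,0,0,0,0]

```text
clock: 19.98
tcp_pos: [0.4436, -0.0028, 0.0887]
orientation: [-0.0, 0.744, 0.668, 0.0]
wrist_force: [-3.8, -0.3, 5.8]
finger_gap: 0.0124
```

```bash
python3 -c "from h import *;rep()"
```

```text
[ 0.4436 -0.0028  0.0887] yaw 83.84 gap 0.0124 F [-3.82 -0.26  5.81] T [ 0.014  0.891 -0.055] 19.975
```

carry_out:
  steps:
    - [-1,0,0,0,0,0,-0.06]
    - [-1,0,0,0,0,0,0]
    - [-1,0,0,0,0,0,0]

```text
clock: 20.35
tcp_pos: [0.4438, -0.0029, 0.0887]
orientation: [0.0, 0.724, 0.689, 0.0]
wrist_force: [-4.0, 0.4, 5.3]
finger_gap: 0.0125
```

```bash
python3 -c "from h import *;rep()"
```

```text
[ 0.4438 -0.0029  0.0887] yaw 87.15 gap 0.0125 F [-3.96  0.36  5.35] T [ 0.055  0.889 -1.034] 20.35
```

carry_out:
  steps:
    - [-1,0,0,0,0,0,0.11]
    - [-1,0,0,0,0,0,0.11]
    - [-1,0,0,0,0,0,0.11]
    - [-1,0,0,0,0,0,0.11]
    - [-1,0,0,0,0,0,0.11]
    - [-1,0,0,0,0,0,0.11]
    - [-1,0,0,0,0,0,0.11]
    - [-1,0,0,0,0,0,0.11]
    - [-1,0,0,0,0,0,0.11]
    - [-1,0,0,0,0,0,0.11]
    - [-1,0,0,0,0,0,0]
    - [-1,0,0,0,0,0,0]

```text
clock: 21.85
tcp_pos: [0.4434, -0.0035, 0.0887]
orientation: [0.001, 0.978, 0.21, -0.0]
wrist_force: [-5.4, -2.8, 6.8]
finger_gap: 0.0124
```

```bash
python3 -c "from h import *;rep()"
```

```text
[ 0.4434 -0.0035  0.0887] yaw 24.23 gap 0.0124 F [-5.41 -2.8   6.78] T [-0.707  1.069 -0.039] 21.85
```

carry_out:
  steps:
    - [0.1,0,0,0,0,0,0]
    - [0.1,0,0,0,0,0,0]
    - [0.1,0,0,0,0,0,0]
    - [0.1,0,0,-0.03,0,0,0]
    - [0.1,0,0,-0.052,0,0,0]
    - [0.1,0,0,0,0,0,0]
    - [0.1,0,0,0,0,0,0]

```text
clock: 22.72
tcp_pos: [0.4441, -0.0028, 0.1699]
orientation: [-0.0, 0.977, 0.211, 0.001]
wrist_force: [-0.4, -0.7, -1.1]
finger_gap: 0.0468
```

```bash
cat > t.py <<'E'
from h import *
rep()
v=shot('wrist');w=np.load('w8.npy',allow_pickle=True).item();np.save('w9.npy',v,allow_pickle=True)
for d in(w,v):
    g=cv2.cvtColor(d['bgr'],cv2.COLOR_BGR2GRAY);c=proj(d,[[.4435,-.003,.089]])[0].astype(int);r=15
    sub=g[c[1]-r:c[1]+r,c[0]-r:c[0]+r];m=(sub>110).astype(np.uint8)
    n,l,stt,ce=cv2.connectedComponentsWithStats(m)
    for i in range(1,n):
        if stt[i,4]>12:
            ys,xs=np.where(l==i);P=onz(d,np.c_[xs,ys]+c-r,.089)[:,:2];P0=P.mean(0);u=np.linalg.svd(P-P0)[2][0]
            print(stt[i],P0.round(4),np.degrees(np.arctan2(u[1],u[0])).round(1)%180)
# pin red
for d in(w,v):
    h=cv2.cvtColor(d['bgr'],cv2.COLOR_BGR2HSV);m=((h[...,1]>170)&(h[...,2]>170)&((h[...,0]<8)|(h[...,0]>172)));ys,xs=np.where(m);print(len(xs),xs.mean(),ys.mean(),onz(d,[(xs.mean(),ys.mean())],.110))
E
python3 t.py
```

```text
[ 0.4441 -0.0028  0.1699] yaw 24.37 gap 0.0468 F [-0.39 -0.74 -1.12] T [0.003 0.033 0.033] 22.725
[14  0  5 11 37] [0.4406 0.0052] 105.2
[14  0  3 11 33] [0.4397 0.0045] 114.3
421 385.09263657957246 154.20190023752969 [[0.5014393  0.07190702 0.11      ]]
417 386.09832134292566 158.44364508393286 [[0.50140789 0.07191117 0.11      ]]
```

```bash
cat > beams.py <<'E'
from h import *
def find(w,x0=.38,x1=.59,y0=-.43,y1=-.12,z=.02,show=True):
    im=w['bgr'];hsv=cv2.cvtColor(im,cv2.COLOR_BGR2HSV)
    roi=np.zeros(im.shape[:2],np.uint8)
    poly=proj(w,[[x0,y0,z],[x0,y1,z],[x1,y1,z],[x1,y0,z]]);cv2.fillConvexPoly(roi,poly.astype(np.int32),1)
    m=((hsv[...,2]<115)&(hsv[...,1]>100)&(roi>0)&(hsv[...,0]<20)).astype(np.uint8)
    m=cv2.morphologyEx(m,cv2.MORPH_OPEN,np.ones((3,3)));out=[]
    for c in cv2.findContours(m,0,2)[0]:
        if cv2.contourArea(c)>250:
            W=onz(w,c[:,0].astype(float),z)[:,:2]
            r=cv2.minAreaRect((W*1000).astype(np.float32));b=cv2.boxPoints(r)/1000
            e=[b[1]-b[0],b[2]-b[1]];l=max(e,key=np.linalg.norm);yaw=(np.degrees(np.arctan2(l[1],l[0]))+90)%180-90
            out.append((b.mean(0).round(4),round(float(yaw),1),[round(float(np.linalg.norm(x)),3) for x in e]))
    return sorted(out,key=lambda o:o[0][1])
if __name__=='__main__':
    rep();w=shot('wrist')
    for o in find(w):print(o)
E
python3 -c "from h import *;go([.46,-.27,.25],86)"
```

```text
turn [-6.0000e-04 -4.0000e-04 -1.0756e+00] shift [-0.2655  0.0351 -0.0807] rows 5.975576748423981 4.661248439842245 clock 22.775
```

carry_out:
  steps:
    - [0.1,0,0,-0.04,0,0,-0.155]
    - [0.1,0,0,-0.04,0,0,-0.155]
    - [0.1,0,0,0,0,0,-0.155]
    - [0.1,0,0,0,0,0,-0.155]
    - [0.1,0,0,0,0,0,-0.155]
    - [0.1,0,0,0,0,0,-0.15]
    - [0.1,0,0,0,0,0,-0.15]
    - [0.1,-0.053,0.007,0,0,0,0]
    - [0.1,-0.053,0.007,0,0,0,0]
    - [0.1,-0.053,0.007,0,0,0,0]
    - [0.1,-0.053,0.007,0,0,0,0]
    - [0.1,-0.053,0.007,0,0,0,0]
    - [-0.36,0,0,0,0,0,0]
    - [-0.36,0,0,0,0,0,0]

```text
clock: 24.52
tcp_pos: [0.4595, -0.2691, 0.2484]
orientation: [-0.002, 0.732, 0.682, 0.0]
wrist_force: [-0.2, 1.2, -0.1]
finger_gap: 0.0275
```

```bash
python3 beams.py; python3 -c "from h import *;shot('wrist','w10.png',None,1.5);c=np.array([.4801,-.3754]);go([.492,-.376,.10],86.3)"
```

```text
[ 0.4595 -0.2691  0.2484] yaw 85.93 gap 0.0275 F [-0.24  1.18 -0.07] T [ 0.025 -0.019  0.064] 24.525
(array([ 0.4999, -0.4033], dtype=float32), 26.0, [0.067, 0.184])
(array([ 0.4784, -0.3759], dtype=float32), -3.8, [0.123, 0.026])
(array([ 0.4745, -0.335 ], dtype=float32), 10.5, [0.022, 0.121])
(array([ 0.4855, -0.2562], dtype=float32), 2.0, [0.017, 0.123])
(array([ 0.5592, -0.2247], dtype=float32), -86.2, [0.174, 0.006])
(array([ 0.4788, -0.1779], dtype=float32), 11.0, [0.023, 0.124])
turn [-0.0006 -0.0018 -0.0046] shift [-0.1054  0.039   0.1493] rows 0.025683109047462148 3.1144629829810366 clock 24.625
```

View pics/w10.png

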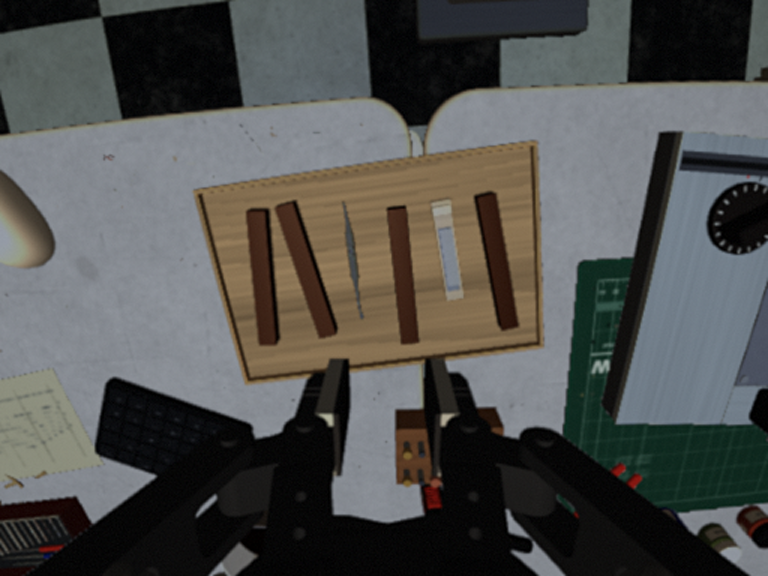

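carry_out:
  steps:
    - [-0.36,-0.053,0.0195,0.03,0,0,-0.005]
    - [-0.36,-0.053,0.0195,0.04,0,0,0]
    - [-0.36,0,0,0.05,0,0,0]
    - [-0.36,0,0,0.04,0,0,0]
    - [-0.36,0,0,0.02,0,0,0]
    - [-0.36,0,0,0,0,0,0]
    - [-0.36,0,0,0,0,0,0]

```text
clock: 25.5
tcp_pos: [0.4911, -0.3712, 0.0759]
orientation: [0.001, 0.729, 0.684, 0.001]
wrist_force: [-0.1, -0.1, 0.7]
finger_gap: 0.0275
```

```bash
python3 -c "from h import *;rep();go([.491,-.3762,.026],86.2)"
```

```text
[ 0.4911 -0.3712  0.0759] yaw 86.33 gap 0.0275 F [-0.14 -0.14  0.68] T [-0.025 -0.021 -0.037] 25.5
turn [0.0022 0.0006 0.0023] shift [-0.005   0.0002  0.0499] rows 0.01283105576674611 0.8356148778365604 clock 25.5
```

carry_out:
  steps:
    - [-0.36,-0.005,0,0.01,0,0,0]
    - [-0.36,0,0,0.02,0,0,0]
    - [-0.36,0,0,0.02,0,0,0]
    - [-0.36,0,0,0,0,0,0]
    - [-0.36,0,0,0,0,0,0]
    - [-1,0,0,0,0,0,0]
    - [-1,0,0,0,0,0,0]
    - [-1,0,0,0,0,0,0]
  grip_force: 50

```text
clock: 26.5
tcp_pos: [0.4904, -0.377, 0.0254]
orientation: [0.001, 0.73, 0.684, 0.0]
wrist_force: [0.2, -0.1, 6.1]
finger_gap: 0.0147
```

```bash
cat >> h.py <<'E'
NEST={1:(.5533,.2101),2:(.5580,.2538),3:(.5627,.2976),4:(.5674,.3413)}
RY=-6.1
def nest(k,off,z):
    """off: grasp point along the beam from its centre, + away from robot"""
    r=np.radians(RY);go([NEST[k][0]+off*np.cos(r),NEST[k][1]+off*np.sin(r),z],RY+90)
E
python3 -c "from h import *;rep();nest(4,.012,.17)"
```

```text
[ 0.4904 -0.377   0.0254] yaw 86.25 gap 0.0147 F [ 0.19 -0.13  6.14] T [ 0.075  0.105 -0.009] 26.5
turn [0.0019 0.0006 0.0411] shift [ 0.7224  0.0123 -0.1446] rows 0.22830483622259476 12.280965463365426 clock 26.5
```

carry_out:
  steps:
    - [-1,0,0,-0.03,0,0,0]
    - [-1,0,0,-0.05,0,0,0]
    - [-1,0,0,-0.05,0,0,0.041]
    - [-1,0.045,0.001,-0.015,0,0,0]
    - [-1,0.045,0.001,0,0,0,0]
    - [-1,0.045,0.001,0,0,0,0]
    - [-1,0.045,0.001,0,0,0,0]
    - [-1,0.045,0.001,0,0,0,0]
    - [-1,0.045,0.001,0,0,0,0]
    - [-1,0.045,0.001,0,0,0,0]
    - [-1,0.045,0.001,0,0,0,0]
    - [-1,0.045,0.001,0,0,0,0]
    - [-1,0.045,0.001,0,0,0,0]
    - [-1,0.045,0.001,0,0,0,0]
    - [-1,0.045,0.001,0,0,0,0]
    - [-1,0.045,0,0,0,0,0]
    - [-1,0.045,0,0,0,0,0]
    - [-1,0.045,0,0,0,0,0]
    - [-1,0.045,0,0,0,0,0]

```text
clock: 28.88
tcp_pos: [0.5779, 0.3394, 0.1694]
orientation: [0.0, 0.744, 0.669, 0.0]
wrist_force: [0.8, -0.9, -1.4]
finger_gap: 0.0147
```

carry_out:
  steps:
    - [-1,0,0,0,0,0,0]
    - [-1,0,0,0,0,0,0]
    - [-1,0,0,0,0,0,0]

```text
clock: 29.25
tcp_pos: [0.5781, 0.3368, 0.1698]
orientation: [0.0, 0.744, 0.668, 0.0]
wrist_force: [0.0, -0.4, 0.2]
finger_gap: 0.0146
```

Run:
```python
from h import *
rep();nest(4,.012,.11)
w=shot('wrist','w11.png',(0,0,512,384),1.5);np.save('w11.npy',w,allow_pickle=True)
s,p,R=st();print((proj(w,[p+R@[0,-.072,.014],p+R@[0,.048,.014]]))*1.5)
```

```text
[0.5781 0.3368 0.1698] yaw 83.83 gap 0.0146 F [ 0.   -0.43  0.23] T [ 0.027 -0.007  0.004] 29.25
turn [ 0.0002  0.0002 -0.0012] shift [0.0034 0.0009 0.0598] rows 0.006686330077267259 0.9978856531337895 clock 29.25
[[387.72127673 180.27622668]
 [387.39205937 491.70733611]]
```

View pics/w11.png

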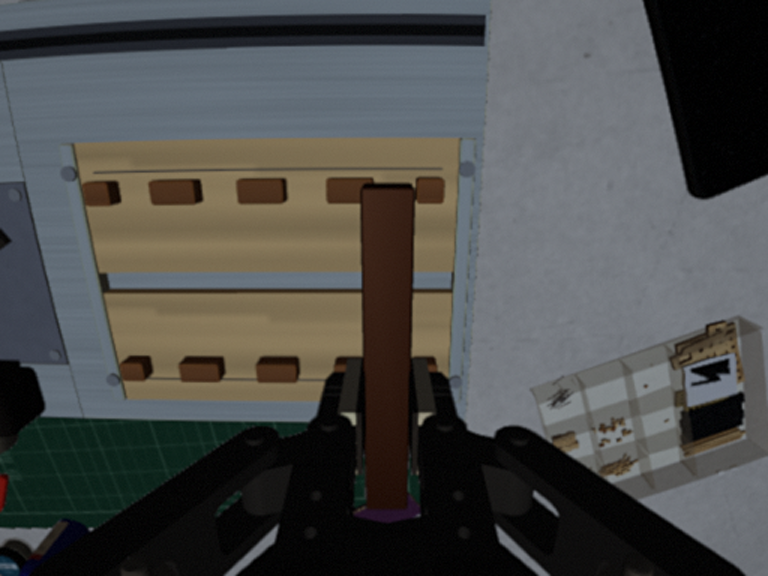

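Run:
```python
from h import *
w=np.load('w11.npy',allow_pickle=True).item();s,p,R=st()
f=lambda u,z:onz(w,np.array(u,float)/1.5,z)
F=f([(100,193),(175,192),(261,191),(350,190),(430,190)],.073);B=f([(136,369),(202,369),(278,370)],.073)
print(F.round(4),B.round(4))
e=f([(388,191),(388,508)],p[2]-.006);
for x in e: print('beam end in tool',(R.T@(x-p)).round(4))
print(np.degrees(np.arctan2(*(F[1]-F[3])[:2][::-1])))
```

```text
[[0.5021 0.1982 0.073 ]
 [0.5065 0.2375 0.073 ]
 [0.5113 0.281  0.073 ]
 [0.5158 0.3251 0.073 ]
 [0.52   0.3644 0.073 ]] [[0.6018 0.188  0.073 ]
 [0.6056 0.2272 0.073 ]
 [0.6106 0.2709 0.073 ]]
beam end in tool [ 0.0001 -0.0696  0.006 ]
beam end in tool [0.0002 0.0484 0.006 ]
-96.03414417028506
```

carry_out:
  steps:
    - [-1,0.0035,0,0.03,0,0,0]
    - [-1,0,0,0.03,0,0,0]
    - [-1,0,0,0,0,0,0]
    - [-1,0,0,0.01,0,0,0]
    - [-1,0,0,0.01,0,0,0]
    - [-1,0,0,0.004,0,0,0]
    - [-1,0,0,0,0,0,0]
    - [-1,0,0,0,0,0,0]

```text
clock: 30.3
tcp_pos: [0.5788, 0.3415, 0.0874]
orientation: [0.001, 0.744, 0.669, 0.001]
wrist_force: [-2.4, -2.6, 5.9]
finger_gap: 0.0145
```

```bash
python3 -c "from h import *;rep();nest(4,.011,.0834)"
```

```text
[0.5788 0.3415 0.0874] yaw 83.91 gap 0.0145 F [-2.43 -2.6   5.86] T [-0.381  0.436 -0.012] 30.3
turn [ 0.002  -0.0006  0.0002] shift [-0.0014 -0.0003  0.004 ] rows 0.011303293160468618 0.07108117259093504 clock 30.3
```

carry_out:
  steps:
    - [-1,-0.0014,0,-0.001,0,0,0]
    - [-1,0,0,0,0,0,0]
    - [-1,0,0,0.002,0,0,0]
    - [-1,0,0,0.002,0,0,0]
    - [-1,0,0,0,0,0,0]
    - [-1,0,0,0,0,0,0]

```text
clock: 31.05
tcp_pos: [0.5788, 0.3401, 0.0874]
orientation: [0.001, 0.744, 0.669, 0.002]
wrist_force: [-8.5, -4.4, 22.7]
finger_gap: 0.0149
```

```bash
python3 -c "from h import *;rep();nest(4,.011,.0834)"
```

```text
[0.5788 0.3401 0.0874] yaw 83.91 gap 0.0149 F [-8.53 -4.36 22.74] T [-0.916  1.635 -0.01 ] 31.05
turn [ 0.0036 -0.0014  0.0001] shift [-0.0001 -0.0004  0.004 ] rows 0.02022428140781579 0.06633436920070471 clock 31.05
```

carry_out:
  steps:
    - [-1,0,0,-0.002,0,0,0]
    - [-1,0,0,0,0,0,0]
    - [-0.42,0,0,0,0,0,0]
    - [-0.42,0,0,0,0,0,0]
    - [-0.42,0,0,0,0,0,0]
    - [-0.42,0,0,-0.02,0,0,0]
    - [-0.42,0,0,-0.05,0,0,0]
    - [-0.42,-0.05,0,-0.05,0,0,0]
    - [-0.42,-0.05,0,-0.03,0,0,0]
    - [-0.42,0,0,0,0,0,0]
    - [-0.42,0,0,0,0,0,0]

```text
clock: 32.42
tcp_pos: [0.5683, 0.2463, 0.2284]
orientation: [-0.0, 0.744, 0.668, 0.0]
wrist_force: [0.2, -0.8, -0.8]
finger_gap: 0.0251
```

Run:
```python
from h import *
rep()
w=shot('wrist','w12.png',(120,20,512,314),1.9);np.save('w12.npy',w,allow_pickle=True)
```

```text
[0.5683 0.2463 0.2284] yaw 83.87 gap 0.0251 F [ 0.16 -0.83 -0.8 ] T [0.023 0.006 0.053] 32.425
```

View pics/w12.png

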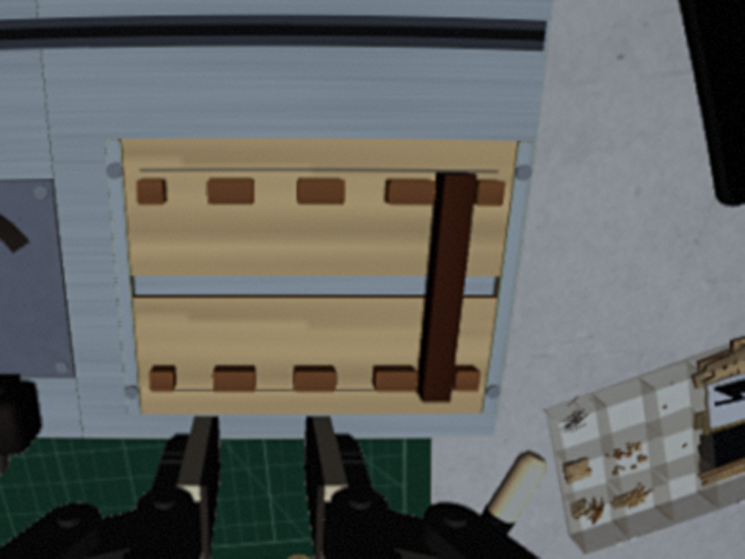

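Run:
```python
from h import *
w=np.load('w12.npy',allow_pickle=True).item()
f=lambda u,z:onz(w,np.array(u,float)/1.9+[120,20],z)
r=np.radians(-6.05);ex=np.array([np.cos(r),np.sin(r)]);ey=np.array([-ex[1],ex[0]])
T=f([(411,191),(490,191),(394,378),(467,378)],.0735)[:,:2]
mid=np.array([.5607,.2758]);print('teeth',[( (t-mid)@ex).round(4) for t in T],[((t-mid)@ey).round(4) for t in T])
for z in (.078,.082):
    E=f([(458,174),(437,401)],z)[:,:2];print(z,[((t-mid)@ex).round(4) for t in E],[((t-mid)@ey).round(4) for t in E],np.linalg.norm(E[0]-E[1]))
c=-w['R'].T@w['t'];print(c)
go([.475,-.335,.15],101)
```

```text
teeth [np.float64(-0.05), np.float64(-0.0504), np.float64(0.0498), np.float64(0.0501)] [np.float64(0.045), np.float64(0.0845), np.float64(0.0438), np.float64(0.0844)]
0.078 [np.float64(-0.0586), np.float64(0.0617)] [np.float64(0.066), np.float64(0.0676)] 0.12037429565698664
0.082 [np.float64(-0.0588), np.float64(0.0598)] [np.float64(0.0646), np.float64(0.0661)] 0.11861660788966052
[0.48617373 0.2546257  0.35193784]
turn [-8.000e-04 -2.000e-04 -2.981e-01] shift [-0.5533 -0.2023  0.0778] rows 1.656359593239571 9.904338039379056 clock 32.475
```

carry_out:
  steps:
    - [-0.42,0,0,0,0,0,-0.1]
    - [-0.42,0,0,0,0,0,-0.1]
    - [-0.42,0,0,0,0,0,-0.1]
    - [-0.42,-0.0425,-0.0155,0,0,0,0]
    - [-0.42,-0.0425,-0.0155,0,0,0,0]
    - [-0.42,-0.0425,-0.0155,0,0,0,0]
    - [-0.42,-0.0425,-0.0155,0,0,0,0]
    - [-0.42,-0.0425,-0.0155,0,0,0,0]
    - [-0.42,-0.0425,-0.0155,0,0,0,0]
    - [-0.42,-0.0425,-0.0155,0,0,0,0]
    - [-0.42,-0.0425,-0.0155,0,0,0,0]
    - [-0.42,-0.0425,-0.0155,0,0,0,0]
    - [-0.42,-0.0425,-0.0155,0,0,0,0]
    - [-0.42,-0.0425,-0.0155,0,0,0,0]
    - [-0.42,-0.0425,-0.0155,0,0,0,0]
    - [-0.42,-0.0425,-0.0155,0,0,0,0]
    - [-0.42,0,0,0,0,0,0]
    - [-0.42,0,0,0,0,0,0]

```text
clock: 34.72
tcp_pos: [0.4771, -0.3333, 0.2273]
orientation: [-0.001, 0.635, 0.772, 0.001]
wrist_force: [0.6, 0.1, -0.5]
finger_gap: 0.0248
```

```bash
python3 beams.py;python3 -c "from h import *;go([.4745,-.336,.026],101.2)"
```

```text
[ 0.4771 -0.3333  0.2273] yaw 101.14 gap 0.0248 F [ 0.61  0.13 -0.47] T [ 0.013  0.029 -0.032] 34.725
(array([ 0.5676, -0.3458], dtype=float32), -86.4, [0.121, 0.006])
(array([ 0.4747, -0.3368], dtype=float32), 10.5, [0.018, 0.121])
(array([ 0.4857, -0.2581], dtype=float32), 2.5, [0.022, 0.122])
(array([ 0.4788, -0.1795], dtype=float32), 11.2, [0.026, 0.123])
(array([ 0.5021, -0.1679], dtype=float32), -32.7, [0.214, 0.105])
turn [-0.0001 -0.0023 -0.0002] shift [-0.0024 -0.0032  0.2017] rows 0.013050292207845504 3.3619126158339068 clock 34.775
```

carry_out:
  steps:
    - [-0.42,-0.003,-0.003,0.04,0,0,0]
    - [-0.42,0,0,0.045,0,0,0]
    - [-0.42,0,0,0.045,0,0,0]
    - [-0.42,0,0,0.04,0,0,0]
    - [-0.42,0,0,0.02,0,0,0]
    - [-0.42,0,0,0.0115,0,0,0]
    - [-0.42,0,0,0,0,0,0]
    - [-0.42,0,0,0,0,0,0]
    - [-1,0,0,0,0,0,0]
    - [-1,0,0,0,0,0,0]
    - [-1,0,0,0,0,0,0]

```text
clock: 36.15
tcp_pos: [0.4757, -0.3386, 0.0288]
orientation: [0.002, 0.635, 0.772, 0.001]
wrist_force: [0.1, 1.4, 7.0]
finger_gap: 0.0147
```

```bash
python3 -c "from h import *;rep();nest(3,.0,.17)"
```

```text
[ 0.4757 -0.3386  0.0288] yaw 101.1 gap 0.0147 F [0.11 1.42 6.98] T [ 0.256 -0.036 -0.004] 36.15
turn [0.0031 0.0014 0.3002] shift [ 0.6419  0.0189 -0.1412] rows 1.6676018558322145 10.958237513016492 clock 36.15
```

carry_out:
  steps:
    - [-1,0,0,-0.03,0,0,0]
    - [-1,0,0,-0.055,0,0,0]
    - [-1,0,0,-0.055,0,0,0.1]
    - [-1,0,0,0,0,0,0.1]
    - [-1,0,0,0,0,0,0.1]
    - [-1,0.046,0.0014,0,0,0,0]
    - [-1,0.046,0.0014,0,0,0,0]
    - [-1,0.046,0.0014,0,0,0,0]
    - [-1,0.046,0.0014,0,0,0,0]
    - [-1,0.046,0.0014,0,0,0,0]
    - [-1,0.046,0.0014,0,0,0,0]
    - [-1,0.046,0.0014,0,0,0,0]
    - [-1,0.046,0.0014,0,0,0,0]
    - [-1,0.046,0.0014,0,0,0,0]
    - [-1,0.046,0.0014,0,0,0,0]
    - [-1,0.046,0.0014,0,0,0,0]
    - [-1,0.046,0.0014,0,0,0,0]
    - [-1,0.046,0.0014,0,0,0,0]
    - [-1,0.046,0.0014,0,0,0,0]
    - [-1,0,0,0,0,0,0]

```text
clock: 38.65
tcp_pos: [0.5624, 0.3031, 0.1672]
orientation: [0.0, 0.742, 0.67, 0.001]
wrist_force: [-0.1, -0.3, -1.1]
finger_gap: 0.0148
```

carry_out:
  steps:
    - [-1,0,0,0,0,0,0]
    - [-1,0,0,0,0,0,0]

```text
clock: 38.9
tcp_pos: [0.5624, 0.299, 0.1676]
orientation: [0.0, 0.744, 0.668, 0.0]
wrist_force: [0.3, -0.1, -0.1]
finger_gap: 0.0145
```

```bash
cat > held.py <<'E'
from h import *
# held beam: extent in tool frame at its top face (brown mask through TCP column), assuming top 6 mm ahead of TCP... 
def held(zt=.007):
    w=shot('wrist');s,p,R=st()
    hsv=cv2.cvtColor(w['bgr'],cv2.COLOR_BGR2HSV)
    m=((hsv[...,1]>100)&(hsv[...,0]<20)&(hsv[...,2]<135)).astype(np.uint8)
    Q=[p+R@np.array([0,y,zt]) for y in np.linspace(-.1,.09,191)]
    uv=proj(w,Q).round().astype(int);ok=[(0<=v<384 and 0<=u<512 and bool(m[v,u])) for u,v in uv]
    ys=np.linspace(-.1,.09,191)[ok];print('held brown y range',ys.min(),ys.max(),'count',len(ys))
    # first/last continuous run around y=-.03
    i=int(70);a=i
    while ok[a-1]:a-=1
    b=i
    while b<190 and ok[b+1]:b+=1
    y=np.linspace(-.1,.09,191);print('run',y[a].round(4),y[b].round(4))
if __name__=='__main__':held()
E
python3 -c "from h import *;rep();nest(3,.001,.17)
from held import held;held()"
```

```text
[0.5624 0.299  0.1676] yaw 83.82 gap 0.0145 F [ 0.3  -0.12 -0.08] T [-0.006  0.    -0.044] 38.9
turn [ 0.0005 -0.     -0.0013] shift [-0.0014  0.0014 -0.0024] rows 0.007418486924599293 0.05172095501991004 clock 38.9
held brown y range -0.062000000000000006 0.056999999999999995 count 120
run -0.062 0.057
```

carry_out:
  steps:
    - [-1,-0.0014,0.003,0.03,0,0,0]
    - [-1,0,0,0.025,0,0,0]
    - [-1,0,0,0,0,0,0]
    - [-1,0,0,0.01,0,0,0]
    - [-1,0,0,0.008,0,0,0]
    - [-1,0,0,0.004,0,0,0]
    - [-1,0,0,0,0,0,0]
    - [-1,0,0,0,0,0,0]

```text
clock: 39.95
tcp_pos: [0.5655, 0.2987, 0.0908]
orientation: [0.0, 0.744, 0.669, 0.001]
wrist_force: [0.5, -0.4, -0.1]
finger_gap: 0.0143
```

```bash
python3 -c "from h import *;rep();nest(3,.003,.09)"
```

```text
[0.5655 0.2987 0.0908] yaw 83.91 gap 0.0143 F [ 0.54 -0.43 -0.06] T [ 0.01   0.061 -0.008] 39.95
turn [ 0.0013 -0.0007  0.0003] shift [-0.0014  0.0003  0.0008] rows 0.0070213187420578695 0.027584841779332334 clock 39.95
```

carry_out:
  steps:
    - [-1,-0.0014,0,0.001,0,0,0]
    - [-1,0,0,0.001,0,0,0]
    - [-1,0,0,0.0005,0,0,0]
    - [-1,0,0,0,0,0,0]

```text
clock: 40.45
tcp_pos: [0.5656, 0.2986, 0.0907]
orientation: [-0.0, 0.743, 0.669, 0.002]
wrist_force: [-4.3, 1.9, 13.5]
finger_gap: 0.0143
```

carry_out:
  steps:
    - [-1,0,0,-0.002,0,0,0]
    - [-0.42,0,0,0,0,0,0]
    - [-0.42,0,0,0,0,0,0]
    - [-0.42,0,0,0,0,0,0]
    - [-0.42,0,0,-0.02,0,0,0]
    - [-0.42,0,0,-0.05,0,0,-0.07]
    - [-0.42,0,0,-0.05,0,0,-0.075]
    - [-0.42,-0.046,-0.0085,0,0,0,0]
    - [-0.42,-0.046,-0.0085,0,0,0,0]
    - [-0.42,-0.046,-0.0085,0,0,0,0]
    - [-0.42,-0.046,-0.0085,0,0,0,0]
    - [-0.42,-0.046,-0.0085,0,0,0,0]
    - [-0.42,-0.046,-0.0085,0,0,0,0]
    - [-0.42,-0.046,-0.0085,0,0,0,0]
    - [-0.42,-0.046,-0.0085,0,0,0,0]
    - [-0.42,-0.046,-0.0085,0,0,0,0]
    - [-0.42,-0.046,-0.0085,0,0,0,0]
    - [-0.42,-0.046,-0.0085,0,0,0,0]
    - [-0.42,-0.046,-0.0085,0,0,0,0]
    - [-0.42,0,0,0,0,0,0]

```text
clock: 42.95
tcp_pos: [0.484, -0.2615, 0.2095]
orientation: [0.0, 0.695, 0.719, 0.0]
wrist_force: [-0.6, 0.5, 0.1]
finger_gap: 0.0247
```

carry_out:
  steps:
    - [-0.42,0,0,0,0,0,0]
    - [-0.42,0,0,0,0,0,0]

```text
clock: 43.2
tcp_pos: [0.4846, -0.2571, 0.2098]
orientation: [-0.0, 0.693, 0.721, 0.001]
wrist_force: [-0.3, 0.4, -1.4]
finger_gap: 0.0247
```

```bash
python3 beams.py;python3 -c "from h import *;go([.4855,-.2575,.027],92.3)"
```

```text
[ 0.4846 -0.2571  0.2098] yaw 92.3 gap 0.0247 F [-0.3   0.39 -1.41] T [ 0.048 -0.037  0.014] 43.2
(array([ 0.4804, -0.2771], dtype=float32), -86.2, [0.269, 0.171])
(array([ 0.4859, -0.2556], dtype=float32), 1.9, [0.018, 0.121])
(array([ 0.4791, -0.1777], dtype=float32), 11.7, [0.024, 0.123])
turn [ 0.0008 -0.0006  0.0003] shift [-0.0004  0.0007  0.1829] rows 0.004664164245238824 3.047705679984668 clock 43.25
```

carry_out:
  steps:
    - [-0.42,0.0012,0.0013,0.04,0,0,0]
    - [-0.42,0,0,0.045,0,0,0]
    - [-0.42,0,0,0.045,0,0,0]
    - [-0.42,0,0,0.03,0,0,0]
    - [-0.42,0,0,0.02,0,0,0]
    - [-0.42,0,0,0.003,0,0,0]
    - [-0.42,0,0,0,0,0,0]
    - [-1,0,0,0,0,0,0]
    - [-1,0,0,0,0,0,0]
    - [-1,0,0,0,0,0,0]

```text
clock: 44.5
tcp_pos: [0.4869, -0.2575, 0.0281]
orientation: [0.001, 0.693, 0.721, 0.001]
wrist_force: [0.3, 2.9, 5.9]
finger_gap: 0.0145
```

```bash
python3 -c "from h import *;rep();nest(2,.0,.17)"
```

```text
[ 0.4869 -0.2575  0.0281] yaw 92.22 gap 0.0145 F [0.25 2.9  5.9 ] T [0.198 0.012 0.029] 44.5
turn [0.0031 0.0006 0.1452] shift [ 0.516   0.0164 -0.1419] rows 0.8069433906336326 8.922744761317263 clock 44.5
```

carry_out:
  steps:
    - [-1,0,0,-0.03,0,0,0]
    - [-1,0,0,-0.055,0,0,0]
    - [-1,0,0,-0.055,0,0,0.07]
    - [-1,0,0,0,0,0,0.075]
    - [-1,0.043,0.0015,0,0,0,0]
    - [-1,0.043,0.0015,0,0,0,0]
    - [-1,0.043,0.0015,0,0,0,0]
    - [-1,0.043,0.0015,0,0,0,0]
    - [-1,0.043,0.0015,0,0,0,0]
    - [-1,0.043,0.0015,0,0,0,0]
    - [-1,0.043,0.0015,0,0,0,0]
    - [-1,0.043,0.0015,0,0,0,0]
    - [-1,0.043,0.0015,0,0,0,0]
    - [-1,0.043,0.0015,0,0,0,0]
    - [-1,0.043,0.0015,0,0,0,0]
    - [-1,0.043,0.0015,0,0,0,0]
    - [-1,0,0,0,0,0,0]
    - [-1,0,0,0,0,0,0]
    - [-1,0,0,0,0,0,0]

```text
clock: 46.88
tcp_pos: [0.5584, 0.2529, 0.1671]
orientation: [0.0, 0.744, 0.668, 0.0]
wrist_force: [0.2, -0.0, -0.5]
finger_gap: 0.0143
```

```bash
python3 -c "from h import *;rep();nest(2,.001,.17)
from held import held;held()"
```

```text
[0.5584 0.2529 0.1671] yaw 83.83 gap 0.0143 F [ 0.22 -0.01 -0.53] T [0.001 0.019 0.023] 46.875
turn [ 0.0006 -0.0001 -0.0013] shift [ 0.0008  0.0005 -0.0029] rows 0.0070862674141863365 0.05117454257602217 clock 46.875
held brown y range -0.062000000000000006 0.056999999999999995 count 120
run -0.062 0.057
```

carry_out:
  steps:
    - [-1,0,0.0023,0.03,0,0,0]
    - [-1,0,0,0.025,0,0,0]
    - [-1,0,0,0,0,0,0]
    - [-1,0,0,0.01,0,0,0]
    - [-1,0,0,0.008,0,0,0]
    - [-1,0,0,0.004,0,0,0]
    - [-1,0,0,0.001,0,0,0]
    - [-1,0,0,0,0,0,0]

```text
clock: 47.92
tcp_pos: [0.5609, 0.2539, 0.0901]
orientation: [0.0, 0.744, 0.669, 0.001]
wrist_force: [-2.2, -0.5, 5.1]
finger_gap: 0.0145
```

```bash
python3 -c "from h import *;rep();nest(2,.003,.09)"
```

```text
[0.5609 0.2539 0.0901] yaw 83.91 gap 0.0145 F [-2.24 -0.54  5.06] T [-0.283  0.408  0.003] 47.925
turn [ 0.0016 -0.0004  0.0002] shift [-0.0004  0.0001  0.0001] rows 0.009015755298994357 0.006752251919682846 clock 47.925
```

carry_out:
  steps:
    - [-1,0,0,-0.001,0,0,0]
    - [-0.42,0,0,0,0,0,0]
    - [-0.42,0,0,0,0,0,0]
    - [-0.42,0,0,0,0,0,0]
    - [-0.42,0,0,-0.02,0,0,0]
    - [-0.42,0,0,-0.05,0,0,-0.1]
    - [-0.42,0,0,-0.05,0,0,-0.1]
    - [-0.42,0,0,0,0,0,-0.104]
    - [-0.42,-0.041,-0.0165,0,0,0,0]
    - [-0.42,-0.041,-0.0165,0,0,0,0]
    - [-0.42,-0.041,-0.0165,0,0,0,0]
    - [-0.42,-0.041,-0.0165,0,0,0,0]
    - [-0.42,-0.041,-0.0165,0,0,0,0]
    - [-0.42,-0.041,-0.0165,0,0,0,0]
    - [-0.42,-0.041,-0.0165,0,0,0,0]
    - [-0.42,-0.041,-0.0165,0,0,0,0]
    - [-0.42,-0.041,-0.0165,0,0,0,0]
    - [-0.42,-0.041,-0.0165,0,0,0,0]

```text
clock: 50.18
tcp_pos: [0.4791, -0.182, 0.2099]
orientation: [0.0, 0.634, 0.773, 0.001]
wrist_force: [0.2, -0.4, -0.1]
finger_gap: 0.0246
```

carry_out:
  steps:
    - [-0.42,0,0,0,0,0,0]
    - [-0.42,0,0,0,0,0,0]
    - [-0.42,0,0,0,0,0,0]

```text
clock: 50.55
tcp_pos: [0.4796, -0.1795, 0.2098]
orientation: [0.0, 0.633, 0.774, 0.001]
wrist_force: [-0.1, 0.4, -0.1]
finger_gap: 0.0242
```

```bash
python3 beams.py;python3 -c "from h import *;go([.479,-.178,.027],101.3)"
```

```text
[ 0.4796 -0.1795  0.2098] yaw 101.41 gap 0.0242 F [-0.14  0.41 -0.12] T [-0.033  0.008  0.032] 50.55
(array([ 0.4806, -0.2761], dtype=float32), -86.5, [0.27, 0.173])
(array([ 0.3942, -0.26  ], dtype=float32), -85.0, [0.074, 0.008])
(array([ 0.4807, -0.1709], dtype=float32), 6.4, [0.034, 0.128])
(array([ 0.4487, -0.1518], dtype=float32), 2.6, [0.02, 0.127])
turn [ 0.001  -0.0004  0.0022] shift [ 0.0016 -0.0004  0.1829] rows 0.01211123854477305 3.0478771679504626 clock 50.6
```

Run:
```python
from h import *
from beams import find
w=shot('wrist')
for y1 in(-.15,-.155,-.16):print(find(w,y0=-.215,y1=y1,x0=.40,x1=.56))
hsv=cv2.cvtColor(w['bgr'],cv2.COLOR_BGR2HSV)
for y in np.arange(-.215,-.135,.004):
    print(round(y,3),[hsv[int(v),int(u)].tolist() for u,v in proj(w,[[.45,y,.02],[.479,y,.02],[.51,y,.02]]).round()])
```

```text
[(array([ 0.481 , -0.1716], dtype=float32), 10.5, [0.027, 0.128])]
[(array([ 0.481 , -0.1716], dtype=float32), 10.5, [0.027, 0.128])]
[(array([ 0.4796, -0.1738], dtype=float32), 10.5, [0.023, 0.125])]
-0.215 [[108, 34, 128], [109, 33, 131], [17, 104, 118]]
-0.211 [[16, 59, 122], [108, 33, 130], [17, 103, 119]]
-0.207 [[17, 104, 123], [19, 80, 102], [18, 101, 119]]
-0.203 [[17, 102, 125], [18, 100, 117], [18, 100, 120]]
-0.199 [[17, 100, 125], [18, 101, 116], [18, 100, 122]]
-0.195 [[17, 102, 125], [18, 102, 115], [17, 101, 119]]
-0.191 [[18, 102, 128], [17, 99, 113], [17, 98, 122]]
-0.187 [[10, 159, 53], [17, 103, 114], [17, 102, 122]]
-0.183 [[9, 154, 58], [10, 153, 55], [18, 102, 118]]
-0.179 [[9, 158, 55], [10, 167, 55], [18, 100, 117]]
-0.175 [[9, 164, 53], [10, 158, 55], [8, 163, 50]]
-0.171 [[17, 100, 128], [10, 168, 50], [9, 168, 50]]
-0.167 [[17, 101, 124], [17, 100, 102], [10, 183, 46]]
-0.163 [[17, 100, 125], [17, 101, 114], [13, 127, 56]]
-0.159 [[17, 103, 124], [18, 104, 110], [18, 104, 118]]
-0.155 [[18, 100, 125], [17, 102, 110], [17, 102, 118]]
-0.151 [[17, 99, 126], [17, 102, 110], [18, 103, 114]]
-0.147 [[17, 102, 120], [17, 102, 108], [17, 101, 116]]
-0.143 [[18, 115, 106], [17, 126, 75], [17, 98, 114]]
-0.139 [[107, 26, 135], [15, 34, 105], [17, 107, 112]]
```

carry_out:
  steps:
    - [-0.42,0.002,-0.0008,0.04,0,0,0]
    - [-0.42,0,0,0.045,0,0,0]
    - [-0.42,0,0,0.045,0,0,0]
    - [-0.42,0,0,0.03,0,0,0]
    - [-0.42,0,0,0.02,0,0,0]
    - [-0.42,0,0,0.003,0,0,0]
    - [-0.42,0,0,0,0,0,0]
    - [-1,0,0,0,0,0,0]
    - [-1,0,0,0,0,0,0]
    - [-1,0,0,0,0,0,0]

```text
clock: 51.9
tcp_pos: [0.4794, -0.1791, 0.028]
orientation: [0.001, 0.634, 0.773, 0.001]
wrist_force: [-0.7, 1.7, 6.2]
finger_gap: 0.0145
```

```bash
python3 -c "from h import *;rep();nest(1,.0,.17)"
```

```text
[ 0.4794 -0.1791  0.028 ] yaw 101.33 gap 0.0145 F [-0.69  1.74  6.15] T [0.208 0.064 0.06 ] 51.9
turn [0.0032 0.0007 0.3042] shift [ 0.3949  0.0321 -0.142 ] rows 1.6899349486235147 7.014028415912097 clock 51.9
```

carry_out:
  steps:
    - [-1,0,0,-0.03,0,0,0]
    - [-1,0,0,-0.055,0,0,0]
    - [-1,0,0,-0.055,0,0,0.1]
    - [-1,0,0,0,0,0,0.1]
    - [-1,0,0,0,0,0,0.104]
    - [-1,0.0395,0.0035,0,0,0,0]
    - [-1,0.0395,0.0035,0,0,0,0]
    - [-1,0.0395,0.0035,0,0,0,0]
    - [-1,0.0395,0.0035,0,0,0,0]
    - [-1,0.0395,0.0035,0,0,0,0]
    - [-1,0.0395,0.0035,0,0,0,0]
    - [-1,0.0395,0.0035,0,0,0,0]
    - [-1,0.0395,0.0035,0,0,0,0]
    - [-1,0.0395,0.0035,0,0,0,0]
    - [-1,0.0395,0.0035,0,0,0,0]
    - [-1,0,0,0,0,0,0]
    - [-1,0,0,0,0,0,0]
    - [-1,0,0,0,0,0,0]

```text
clock: 54.15
tcp_pos: [0.5549, 0.2092, 0.167]
orientation: [0.0, 0.744, 0.668, 0.0]
wrist_force: [0.8, -0.6, -0.8]
finger_gap: 0.0144
```

```bash
python3 -c "from h import *;rep();nest(1,.001,.17)
from held import held;held()"
```

```text
[0.5549 0.2092 0.167 ] yaw 83.83 gap 0.0144 F [ 0.83 -0.58 -0.83] T [ 0.007 -0.004  0.077] 54.15
turn [ 0.0005 -0.0001 -0.0012] shift [ 0.0007 -0.0006 -0.003 ] rows 0.0065756083382748215 0.05220894222443073 clock 54.15
held brown y range -0.060000000000000005 0.056999999999999995 count 118
run -0.06 0.057
```

carry_out:
  steps:
    - [-1,0,0.0005,0.03,0,0,0]
    - [-1,0,0,0.025,0,0,0]
    - [-1,0,0,0,0,0,0]
    - [-1,0,0,0.01,0,0,0]
    - [-1,0,0,0.008,0,0,0]
    - [-1,0,0,0.004,0,0,0]
    - [-1,0,0,0.001,0,0,0]
    - [-1,0,0,0,0,0,0]

```text
clock: 55.2
tcp_pos: [0.5557, 0.2102, 0.09]
orientation: [0.0, 0.744, 0.669, 0.001]
wrist_force: [-1.6, -0.4, 4.8]
finger_gap: 0.0144
```

```bash
python3 -c "from h import *;rep();nest(1,.002,.09)"
```

```text
[0.5557 0.2102 0.09  ] yaw 83.91 gap 0.0144 F [-1.59 -0.37  4.78] T [-0.194  0.387 -0.061] 55.2
turn [ 0.0015 -0.0004  0.0002] shift [-0.0004 -0.0003  0.    ] rows 0.00857478324208928 0.008593943211904534 clock 55.2
```

carry_out:
  steps:
    - [-1,0,0,-0.001,0,0,0]
    - [-0.42,0,0,0,0,0,0]
    - [-0.42,0,0,0,0,0,0]
    - [-0.42,0,0,0,0,0,0]
    - [-0.42,0,0,-0.02,0,0,0]
    - [-0.42,0,0,-0.05,0,0,0]
    - [-0.42,0.02,0,-0.05,0,0,0]
    - [-0.42,0.02,0,-0.03,0,0,0]
    - [-0.42,0,0,0,0,0,0]
    - [-0.42,0,0,0,0,0,0]
    - [-0.42,0,0,0,0,0,0]

```text
clock: 56.58
tcp_pos: [0.5589, 0.2493, 0.2384]
orientation: [-0.0, 0.744, 0.668, -0.001]
wrist_force: [0.1, -0.1, -0.9]
finger_gap: 0.0246
```

Run:
```python
from h import *
rep()
w=shot('wrist','w13.png',(30,20,430,314),1.9);np.save('w13.npy',w,allow_pickle=True)
hsv=cv2.cvtColor(w['bgr'],cv2.COLOR_BGR2HSV);m=((hsv[...,1]>100)&(hsv[...,0]<20)&(hsv[...,2]<120))
r=np.radians(-6.05);ex=np.array([np.cos(r),np.sin(r)]);ey=np.array([-ex[1],ex[0]]);mid=np.array([.5607,.2758])
t=np.arange(-.08,.08,.0005)
for k in(-.066,-.022,.022,.066):
  for dk in (-.004,0,.004):
    P=[np.r_[mid+x*ex+(k+dk)*ey,.078] for x in t];uv=proj(w,P).round().astype(int)
    ok=t[[bool(m[v,u]) if 0<=v<384 and 0<=u<512 else False for u,v in uv]];print(k,dk,ok.min().round(4),ok.max().round(4),len(ok),'centre',((ok.min()+ok.max())/2).round(4))
# lateral extents
s=np.arange(-.085,.085,.0005)
for x in(-.03,0,.03):
    uv=proj(w,[np.r_[mid+x*ex+y*ey,.078] for y in s]).round().astype(int);b=np.array([m[v,u] for u,v in uv]).astype(int)
    d=np.diff(b);print(x,'starts',s[np.where(d==1)],'ends',s[np.where(d==-1)])
```

```text
[0.5589 0.2493 0.2384] yaw 83.88 gap 0.0246 F [ 0.14 -0.06 -0.89] T [-0.04  -0.007 -0.025] 56.575
-0.066 -0.004 -0.0565 0.0645 243 centre 0.004
-0.066 0 -0.0565 0.0645 243 centre 0.004
-0.066 0.004 -0.0565 0.0645 243 centre 0.004
-0.022 -0.004 -0.0575 0.0635 243 centre 0.003
-0.022 0 -0.0575 0.0635 243 centre 0.003
-0.022 0.004 -0.0575 0.0635 243 centre 0.003
0.022 -0.004 -0.0575 0.065 246 centre 0.0038
0.022 0 -0.0575 0.0795 248 centre 0.011
0.022 0.004 -0.0575 0.065 246 centre 0.0038
0.066 -0.004 -0.0595 0.0615 243 centre 0.001
0.066 0 -0.0595 0.0615 243 centre 0.001
0.066 0.004 -0.0585 0.0615 241 centre 0.0015
-0.03 starts [-0.0745 -0.0305  0.013   0.0555] ends [-0.0575 -0.0135  0.0305  0.074 ]
0 starts [-0.074  -0.0295  0.013   0.056 ] ends [-0.0575 -0.0145  0.0295  0.0735]
0.03 starts [-0.0745 -0.0305  0.0135  0.0555  0.0575] ends [-0.0575 -0.014   0.03    0.0565  0.0745]
```

View pics/w13.png

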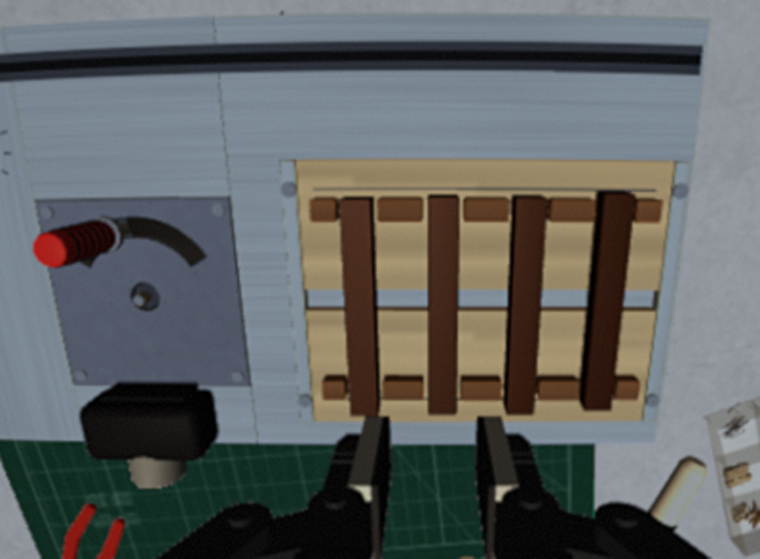

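carry_out:
  steps:
    - [-0.42,0.0045,0.0015,0.045,0,0,0]
    - [-0.42,0,0,0.045,0,0,0]
    - [-0.42,0,0,0.03,0,0,0]
    - [-0.42,0,0,0.02,0,0,0]
    - [-0.42,0,0,0.007,0,0,0]
    - [-0.42,0,0,0,0,0,0]
    - [-1,0,0,0,0,0,0]
    - [-1,0,0,0,0,0,0]
    - [-1,0,0,0,0,0,0]
    - [-1,0,-0.0015,-0.0015,0,0,0]
    - [-1,0,-0.0015,0,0,0,0]
    - [-1,0,0,0.001,0,0,0]

```text
clock: 58.12
tcp_pos: [0.5586, 0.2547, 0.0938]
orientation: [0.0, 0.744, 0.669, 0.0]
wrist_force: [-3.3, -0.5, 8.8]
finger_gap: 0.0143
```

```bash
python3 -c "from h import *;rep();go([.5579,.2542,.09],83.9)"
```

```text
[0.5586 0.2547 0.0938] yaw 83.92 gap 0.0143 F [-3.32 -0.5   8.78] T [-0.198  0.636 -0.026] 58.125
turn [ 0.0008 -0.0005  0.0003] shift [-0.0006 -0.0007  0.0038] rows 0.004294963498998184 0.06544199925786374 clock 58.125
```

carry_out:
  steps:
    - [-0.42,0,0,0,0,0,0]
    - [-0.42,0,0,0,0,0,0]
    - [-0.42,0,0,0,0,0,0]
    - [-0.42,0,0,-0.02,0,0,0]
    - [-0.42,0,0,-0.02,0,0,0]
    - [-0.42,-0.0223,0.001,0,0,0,0]
    - [-0.42,-0.0223,0.0008,0,0,0,0]
    - [-0.42,0,0,0,0,0,0]
    - [-0.42,0,0,0.02,0,0,0]
    - [-0.42,0,0,0.02,0,0,0]
    - [-0.42,0,0,0,0,0,0]
    - [-0.42,0,0,0,0,0,0]

```text
clock: 59.62
tcp_pos: [0.556, 0.21, 0.0937]
orientation: [0.0, 0.744, 0.668, 0.0]
wrist_force: [0.6, -0.5, 0.5]
finger_gap: 0.0249
```

carry_out:
  steps:
    - [-1,0,0,0,0,0,0]
    - [-1,0,0,0,0,0,0]
    - [-1,0,0,0,0,0,0]
    - [-1,0,-0.002,-0.0015,0,0,0]
    - [-1,0,-0.002,0,0,0,0]
    - [-1,0,0,0.001,0,0,0]
    - [-1,0,0,0,0,0,0]

```text
clock: 60.5
tcp_pos: [0.5513, 0.2106, 0.0945]
orientation: [-0.0, 0.744, 0.669, 0.0]
wrist_force: [-4.1, -1.3, 5.6]
finger_gap: 0.0141
```

```bash
python3 -c "from h import *;rep();go([.5656,.2986,.09],83.9)"
```

```text
[0.5513 0.2106 0.0945] yaw 83.92 gap 0.0141 F [-4.09 -1.29  5.6 ] T [-0.061  0.592 -0.007] 60.5
turn [ 0.     -0.0004  0.0003] shift [0.0891 0.0049 0.0045] rows 0.001965714748997208 1.488331080915625 clock 60.5
```

Beam 3 next.

carry_out:
  steps:
    - [-0.42,0,0,0,0,0,0]
    - [-0.42,0,0,0,0,0,0]
    - [-0.42,0,0,0,0,0,0]
    - [-0.42,0,0,-0.02,0,0,0]
    - [-0.42,0,0,-0.02,0,0,0]
    - [-0.42,0.0297,0.0016,0,0,0,0]
    - [-0.42,0.0297,0.0016,0,0,0,0]
    - [-0.42,0.0297,0.0017,0,0,0,0]
    - [-0.42,0,0,0,0,0,0]
    - [-0.42,0,0,0.02,0,0,0]
    - [-0.42,0,0,0.02,0,0,0]
    - [-0.42,0,0,0,0,0,0]
    - [-0.42,0,0,0,0,0,0]

```text
clock: 62.12
tcp_pos: [0.5666, 0.2982, 0.0947]
orientation: [0.0, 0.744, 0.668, 0.001]
wrist_force: [-0.0, -0.2, 0.1]
finger_gap: 0.0246
```

carry_out:
  steps:
    - [-1,0,0,0,0,0,0]
    - [-1,0,0,0,0,0,0]
    - [-1,0,0,0,0,0,0]
    - [-1,0,-0.002,-0.0015,0,0,0]
    - [-1,0,-0.0018,0,0,0,0]
    - [-1,0,0,0.001,0,0,0]
    - [-1,0,0,0,0,0,0]
    - [-0.42,0,0,0,0,0,0]
    - [-0.42,0,0,0,0,0,0]
    - [-0.42,0,0,0,0,0,0]
    - [-0.42,0,0,-0.03,0,0,0]
    - [-0.42,0,0,-0.05,0,0,0]
    - [-0.42,-0.05,-0.01,-0.05,0,0,0]
    - [-0.42,0,0,-0.015,0,0,0]
    - [-0.42,0,0,0,0,0,0]
    - [-0.42,0,0,0,0,0,0]

```text
clock: 64.12
tcp_pos: [0.5485, 0.2568, 0.2315]
orientation: [-0.0, 0.744, 0.669, -0.001]
wrist_force: [-0.1, 0.6, -0.6]
finger_gap: 0.0244
```

```bash
cat > chk.py <<'E'
from h import *
rep()
w=shot('wrist');np.save('w14.npy',w,allow_pickle=True)
hsv=cv2.cvtColor(w['bgr'],cv2.COLOR_BGR2HSV);m=((hsv[...,1]>100)&(hsv[...,0]<20)&(hsv[...,2]<120))
r=np.radians(-6.05);ex=np.array([np.cos(r),np.sin(r)]);ey=np.array([-ex[1],ex[0]]);mid=np.array([.5607,.2758])
t=np.arange(-.072,.072,.0005)
for k in(-.066,-.022,.022,.066):
  for dk in (-.004,.004):
    P=[np.r_[mid+x*ex+(k+dk)*ey,.078] for x in t];uv=proj(w,P).round().astype(int)
    ok=t[[bool(m[v,u]) if 0<=v<384 and 0<=u<512 else False for u,v in uv]];print(k,dk,ok.min().round(4),ok.max().round(4),len(ok),'centre',((ok.min()+ok.max())/2).round(4))
mt=((hsv[...,1]>100)&(hsv[...,0]<20)&(hsv[...,2]<150))
for k in(-.044,0,.044):
    P=[np.r_[mid+x*ex+k*ey,.0735] for x in t];uv=proj(w,P).round().astype(int)
    print('tooth',k,[hsv[v,u].tolist() for u,v in uv[36:70:4]]) if k==0 else 0
    h=np.array([hsv[v,u,0]<13 for u,v in uv]);f=t[h&(t<0)];b=t[h&(t>0)];print(k,f.min(),f.max(),b.min(),b.max())
# pin red top
mr=((hsv[...,1]>170)&(hsv[...,2]>170)&((hsv[...,0]<8)|(hsv[...,0]>172)));ys,xs=np.where(mr);print(len(xs),onz(w,[(xs.mean(),ys.mean())],.110))
E
python3 chk.py
```

```text
[0.5485 0.2568 0.2315] yaw 83.94 gap 0.0244 F [-0.06  0.57 -0.58] T [ 0.021  0.051 -0.061] 64.125
-0.066 -0.004 -0.0615 0.0595 243 centre -0.001
-0.066 0.004 -0.0615 0.061 246 centre -0.0002
-0.022 -0.004 -0.0615 0.061 246 centre -0.0002
-0.022 0.004 -0.0615 0.061 246 centre -0.0002
0.022 -0.004 -0.0625 0.054 234 centre -0.0042
0.022 0.004 -0.0615 0.06 244 centre -0.0007
0.066 -0.004 -0.059 0.0625 244 centre 0.0018
0.066 0.004 -0.059 0.0615 242 centre 0.0013
-0.044 -0.048499999999999974 -0.04549999999999997 0.0010000000000000703 0.051500000000000115
tooth 0 [[13, 157, 96], [13, 150, 95], [12, 149, 94], [13, 155, 89], [12, 149, 87], [17, 117, 116], [20, 83, 163], [21, 83, 156], [20, 83, 154]]
0 -0.051499999999999976 -0.04549999999999997 0.04250000000000011 0.05500000000000012
0.044 -0.05349999999999998 -0.04649999999999997 0.04250000000000011 0.05650000000000012
53 [[0.50182892 0.07454805 0.11      ]]
```

carry_out:
  steps:
    - [0.1,0,0,0,0,0,0.163]
    - [0.1,0,0,0,0,0,0.163]
    - [0.1,0,0,0,0,0,0.163]
    - [0.1,0,0,0,0,0,0.163]
    - [0.1,0,0,0,0,0,0.163]
    - [0.1,0,0,0,0,0,0.163]
    - [0.1,0,0,0,0,0,0.163]
    - [0.1,0,0,0,0,0,0.163]
    - [0.1,0,0,0,0,0,0.161]
    - [0.1,-0.012,0.046,0,0,0,0]
    - [0.1,-0.012,0.046,0,0,0,0]
    - [0.1,-0.012,0.046,0,0,0,0]
    - [0.1,-0.011,0.0453,0,0,0,0]
    - [0.1,0,0,0.03,0,0,0]
    - [0.1,0,0,0.03,0,0,0]
    - [0.1,0,0,0,0,0,0]
    - [0.1,0,0,0,0,0,0]
    - [0.1,0,0,0,0,0,0]

```text
clock: 66.42
tcp_pos: [0.5028, 0.0735, 0.1742]
orientation: [-0.0, 1.0, 0.0, 0.001]
wrist_force: [-0.5, 0.1, 0.2]
finger_gap: 0.0471
```

```bash
python3 -c "from h import *;rep();go([.5015,.0735,.092],0)"
```

```text
[0.5028 0.0735 0.1742] yaw 0.0 gap 0.0471 F [-0.5   0.07  0.2 ] T [ 0.007 -0.036  0.027] 66.425
turn [-0.0004 -0.0027  0.0001] shift [-0.0013 -0.      0.0822] rows 0.014783014673344455 1.370766532370669 clock 66.425
```

carry_out:
  steps:
    - [0.1,-0.0013,0,0.03,0,-0.0027,0]
    - [-0.18,0,0,0.03,0,0,0]
    - [-0.18,0,0,0.0215,0,0,0]
    - [-0.18,0,0,0,0,0,0]
    - [-0.18,0,0,0,0,0,0]
    - [-1,0,0,0,0,0,0]
    - [-1,0,0,0,0,0,0]
    - [-1,0,0,0,0,0,0]
    - [-1,0,0,0,0,0,0]
  grip_force: 60

```text
clock: 67.55
tcp_pos: [0.5018, 0.0732, 0.0932]
orientation: [-0.0, 1.0, -0.0, 0.001]
wrist_force: [-1.1, -0.2, 5.9]
finger_gap: 0.0165
```

```bash
python3 -c "from h import *;rep()"
```

```text
[0.5018 0.0732 0.0932] yaw -0.03 gap 0.0165 F [-1.06 -0.21  5.86] T [ 0.075  0.138 -0.053] 67.55
```

carry_out:
  steps:
    - [-1,0,0,-0.015,0,0,0]
    - [-1,0,0,-0.02,0,0,0]
    - [-1,0,0,-0.035,0,0,0]
    - [-1,0,0,-0.025,0,0,0]
    - [-1,0.0199,0.0332,0,0,0,0]
    - [-1,0.0199,0.0332,0,0,0,0]
    - [-1,0.0199,0.0332,0,0,0,0]
    - [-1,0.0199,0.0332,0,0,0,0]
    - [-1,0.0199,0.0332,0,0,0,0]
    - [-1,0.0199,0.0332,0,0,0,0]
    - [-1,0.0199,0.0332,0,0,0,0]
    - [-1,0.0199,0.0332,0,0,0,0]
    - [-1,0,0,0,0,0,0]
    - [-1,0,0,0,0,0,0]
    - [-1,0,0,0.06,0,0,0]
    - [-1,0,0,0,0,0,0]
    - [-1,0,0,0,0,0,0]

```text
clock: 69.68
tcp_pos: [0.66, -0.1918, 0.1281]
orientation: [-0.0, 1.0, 0.0, -0.0]
wrist_force: [0.9, -0.8, 0.7]
finger_gap: 0.0165
```

Run:
```python
from h import *
rep();go([.6613,-.1923,.115],0)
w=shot('wrist','w15.png',(180,100,400,280),3);np.save('w15.npy',w,allow_pickle=True)
s,p,R=st();print((proj(w,[p+R@[0,0,.0612],p+R@[0,0,.035],[.6613,-.1923,.034]])-[180,100])*3)
```

```text
[ 0.66   -0.1918  0.1281] yaw 0.03 gap 0.0165 F [ 0.9  -0.78  0.73] T [ 0.06  -0.026  0.028] 69.675
turn [-0.0001  0.0009  0.0005] shift [0.0013 0.0005 0.0131] rows 0.005181039529182314 0.21934802020499852 clock 69.675
[[236.45379676 368.20423965]
 [236.77210863 421.8439048 ]
 [237.28879492 315.25243124]]
```

View pics/w15.png

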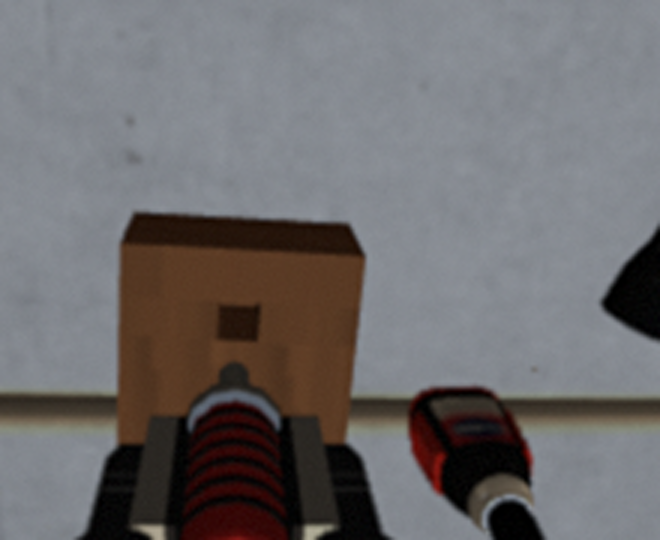

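Run:
```python
from h import *
w=np.load('w15.npy',allow_pickle=True).item();f=lambda u,z:onz(w,np.array(u,float)/3+[180,100],z)
print(f([(239,322),(239,304),(239,340)],.034).round(4),f([(235,367)],.067).round(4));go([.6618,-.1945,.115],0)
```

```text
[[ 0.6618 -0.1942  0.034 ]
 [ 0.6617 -0.1891  0.034 ]
 [ 0.6618 -0.1994  0.034 ]] [[ 0.6606 -0.1925  0.067 ]]
turn [ 0.0009 -0.0013  0.0003] shift [0.0009 0.0022 0.0141] rows 0.007370890567437838 0.2386489450523157 clock 69.725
```

carry_out:
  steps:
    - [-1,0.0003,0.0013,0.01,0,0,0]
    - [-1,0,0,0.015,0,0,0]
    - [-1,0,0,0.005,0,0,0]
    - [-1,0,0,0.004,0,0,0]
    - [-1,0,0,0.004,0,0,0]
    - [-1,0,0,0,0,0,0]

```text
clock: 70.47
tcp_pos: [0.6598, -0.1938, 0.088]
orientation: [-0.0, 1.0, -0.0, -0.001]
wrist_force: [-0.2, 0.1, -0.9]
finger_gap: 0.0166
```

carry_out:
  steps:
    - [-1,0.001,0,0.004,0,0,0]
    - [-1,0,0,0.004,0,0,0]
    - [-1,0,0,0.004,0,0,0]
    - [-1,0,0,0.003,0,0,0]
    - [-1,0,0,0,0,0,0]

```text
clock: 71.1
tcp_pos: [0.6607, -0.1937, 0.0729]
orientation: [-0.0, 1.0, -0.0, -0.001]
wrist_force: [-1.1, 1.3, -1.0]
finger_gap: 0.0167
```

carry_out:
  steps:
    - [-1,0,0,0.002,0,0,0]
    - [-1,0,0,0.002,0,0,0]
    - [-1,0,0,0.001,0,0,0]
    - [-1,0,0,0,0,0,0]

```text
clock: 71.6
tcp_pos: [0.6611, -0.1939, 0.0693]
orientation: [0.0, 1.0, -0.0, -0.001]
wrist_force: [-1.9, 1.6, 4.9]
finger_gap: 0.0162
```

carry_out:
  steps:
    - [-1,0,0,0.001,0,0,0]
    - [-1,0,0,0.001,0,0,0]
    - [-1,0,0,0,0,0,0]

```text
clock: 71.97
tcp_pos: [0.6611, -0.1939, 0.0692]
orientation: [0.0, 1.0, -0.0, -0.0]
wrist_force: [-6.2, 2.1, 14.6]
finger_gap: 0.0167
```

carry_out:
  steps:
    - [-1,0,0,-0.0015,0,0,0]
    - [-0.18,0,0,0,0,0,0]
    - [-0.18,0,0,0,0,0,0]
    - [-0.18,0,0,0,0,0,0]
    - [-0.18,0,0,-0.03,0,0,0]
    - [-0.18,0,0,-0.05,0,0,0]
    - [-0.18,0,0,-0.05,0,0,0]
    - [-0.18,-0.04,-0.03,-0.03,0,0,0]
    - [-0.18,-0.04,-0.03,0,0,0,0]
    - [-0.18,0,0,0,0,0,0]
    - [-0.18,0,0,0,0,0,0]

```text
clock: 73.35
tcp_pos: [0.5817, -0.134, 0.2282]
orientation: [0.0, 1.0, -0.0, -0.0]
wrist_force: [0.5, -0.1, 0.7]
finger_gap: 0.0349
```

Run:
```python
from h import *
rep();w=shot('wrist');c=shot('scene')
def red(d):
    h=cv2.cvtColor(d['bgr'],cv2.COLOR_BGR2HSV);m=((h[...,1]>150)&(h[...,2]>110)&((h[...,0]<8)|(h[...,0]>172))).astype(np.uint8)
    n,l,s,ce=cv2.connectedComponentsWithStats(m);return [(s[i].tolist(),ce[i].round(1)) for i in range(1,n) if s[i,4]>15]
v=np.load('w6.npy',allow_pickle=True).item()
for d in(v,w):
    for s,ce in red(d):print(s,ce,onz(d,[ce],.086).round(4)[0])
    print('--')
a=np.array(proj(c,[[.661,-.193,.034],[.661,-.193,.086]]));print('scene pred',a);print(red(c))
t=shot('top');h=cv2.cvtColor(t['bgr'],cv2.COLOR_BGR2HSV);m=((h[...,1]>110)&(h[...,0]<14)&(h[...,2]<110)).astype(np.uint8)
uv=proj(t,[[x,y,.078] for x,y in NEST.values()]).round().astype(int);print([(u,v,h[v,u].tolist()) for u,v in uv])
```

```text
[ 0.5817 -0.134   0.2282] yaw -0.02 gap 0.0349 F [ 0.47 -0.05  0.75] T [ 0.001 -0.012 -0.006] 73.35
[385, 33, 53, 67, 695] [413.3  62.5] [ 0.7189 -0.0508  0.086 ]
[367, 54, 66, 53, 695] [396.9  82.6] [ 0.7077 -0.0657  0.086 ]
[317, 225, 19, 17, 245] [326.2 233.3] [ 0.6613 -0.1934  0.086 ]
--
[388, 63, 47, 59, 521] [412.8  89.1] [ 0.7181 -0.0443  0.086 ]
[372, 82, 58, 46, 524] [398.2 107. ] [ 0.7069 -0.0598  0.086 ]
[328, 237, 16, 14, 178] [335.  243.4] [ 0.6611 -0.1948  0.086 ]
--
scene pred [[294.60933062 229.05045915]
 [295.38364356 213.47571961]]
[([328, 2, 3, 22, 41], array([329.3,  12.1])), ([415, 193, 1, 18, 18], array([415. , 201.5])), ([422, 193, 3, 32, 38], array([423. , 209.1])), ([283, 211, 25, 6, 95], array([295.6, 213.7])), ([436, 301, 22, 14, 50], array([446.3, 307.4]))]
[(np.int64(189), np.int64(207), [5, 75, 126]), (np.int64(177), np.int64(205), [10, 157, 107]), (np.int64(164), np.int64(204), [10, 154, 101]), (np.int64(152), np.int64(202), [9, 159, 101])]
```

carry_out:
  steps:
    - [-0.18,-0.006,-0.045,-0.005,0,0,0]
    - [-0.18,-0.006,-0.045,-0.005,0,0,0]
    - [-0.18,-0.006,-0.045,-0.005,0,0,0]
    - [-0.18,-0.006,-0.045,-0.005,0,0,0]
    - [-0.18,-0.006,-0.045,-0.005,0,0,0]
    - [-0.18,-0.006,-0.045,-0.005,0,0,0]
    - [-0.18,-0.006,-0.045,-0.005,0,0,0]
    - [-0.18,-0.006,-0.035,-0.005,0,0,0]
    - [-0.18,0,0,0,0,0,0]
    - [-0.18,0,0,0,0,0,0]
    - [-0.18,0,0,0,0,0,0]

```text
clock: 74.88
tcp_pos: [0.534, 0.2151, 0.2678]
orientation: [0.0, 1.0, -0.001, -0.001]
wrist_force: [0.6, -0.2, -0.1]
finger_gap: 0.0356
```

```bash
python3 chk.py
python3 - <<'E'
from h import *
d=np.load('w14.npy',allow_pickle=True).item();g=cv2.cvtColor(d['bgr'],cv2.COLOR_BGR2GRAY);c=proj(d,[[.4435,-.003,.089]])[0].astype(int);r=14
print(c)
sub=g[max(c[1]-r,0):c[1]+r,c[0]-r:c[0]+r];n,l,s,ce=cv2.connectedComponentsWithStats((sub>110).astype(np.uint8))
for i in range(1,n):
    if 10<s[i,4]<80:
        ys,xs=np.where(l==i);P=onz(d,np.c_[xs,ys]+[c[0]-r,max(c[1]-r,0)],.089)[:,:2];u=np.linalg.svd(P-P.mean(0))[2][0];print(s[i],P.mean(0).round(4),np.degrees(np.arctan2(u[1],u[0]))%180)
E
```

```text
[0.534  0.2151 0.2678] yaw -0.13 gap 0.0356 F [ 0.6  -0.16 -0.07] T [-0.     0.025  0.012] 74.875
-0.066 -0.004 -0.072 0.0465 238 centre -0.0127
-0.066 0.004 -0.072 0.0465 238 centre -0.0127
-0.022 -0.004 -0.0605 0.059 240 centre -0.0007
-0.022 0.004 -0.061 0.0585 240 centre -0.0012
0.022 -0.004 -0.0615 0.0585 241 centre -0.0015
0.022 0.004 -0.062 0.058 241 centre -0.002
0.066 -0.004 -0.059 0.0605 240 centre 0.0008
0.066 0.004 -0.0595 0.0615 243 centre 0.001
-0.044 -0.050999999999999976 -0.04599999999999997 0.04350000000000011 0.05450000000000012
tooth 0 [[12, 149, 116], [13, 150, 114], [12, 147, 113], [12, 151, 110], [12, 165, 96], [15, 120, 108], [21, 77, 201], [20, 78, 193], [20, 78, 189]]
0 -0.05449999999999998 -0.04499999999999997 0.04400000000000011 0.05450000000000012
0.044 -0.05249999999999998 -0.04499999999999997 0.04400000000000011 0.05500000000000012
0 [[nan nan nan]]
[190 334]chk.py:17: RuntimeWarning: Mean of empty slice.
  mr=((hsv[...,1]>170)&(hsv[...,2]>170)&((hsv[...,0]<8)|(hsv[...,0]>172)));ys,xs=np.where(mr);print(len(xs),onz(w,[(xs.mean(),ys.mean())],.110))
  ret = ret.dtype.type(ret / rcount)
```

carry_out:
  steps:
    - [-0.18,0.0127,0.0409,0,0,0,0]
    - [-0.18,0.0127,0.0409,0,0,0,0]
    - [-0.18,0.0127,0.0409,0,0,0,0]
    - [-0.18,0.0127,0.0409,0,0,0,0]
    - [-0.18,0.0127,0.0409,0,0,0,0]
    - [-0.18,0.0127,0.0409,0,0,0,0]
    - [-0.18,0.0127,0.0409,0,0,0,0]
    - [-0.18,0.0127,0.0409,0,0,0,0]
    - [-0.18,0.0127,0.0409,0,0,0,0]
    - [-0.18,0.0127,0.0409,0,0,0,0]
    - [-0.18,0,0,0.04,0,0,0]
    - [-0.18,0,0,0.04,0,0,0]
    - [-0.18,0,0,0.02,0,0,0]
    - [-0.18,0,0,0,0,0,0]
    - [-0.18,0,0,0,0,0,0]

```text
clock: 76.8
tcp_pos: [0.6604, -0.1937, 0.169]
orientation: [0.0, 1.0, -0.001, -0.0]
wrist_force: [0.4, -0.9, 0.6]
finger_gap: 0.0352
```

```bash
python3 -c "from h import *;rep();go([.6611,-.1938,.070],0)"
```

```text
[ 0.6604 -0.1937  0.169 ] yaw -0.08 gap 0.0352 F [ 0.38 -0.88  0.55] T [-0.002 -0.025 -0.029] 76.8
turn [ 0.0003  0.0004 -0.0014] shift [0.0007 0.0001 0.099 ] rows 0.007720946082247521 1.6499694976352302 clock 76.8
```

carry_out:
  steps:
    - [-0.18,0.0007,0,0.035,0,0,0]
    - [-0.18,0,0,0.035,0,0,0]
    - [-0.18,0,0,0.0285,0,0,0]
    - [-0.18,0,0,0,0,0,0]
    - [-0.18,0,0,0,0,0,0]
    - [-1,0,0,0,0,0,0]
    - [-1,0,0,0,0,0,0]
    - [-1,0,0,0,0,0,0]
    - [-1,0,0,0,0,0,0]
  grip_force: 70

```text
clock: 77.92
tcp_pos: [0.662, -0.1934, 0.0718]
orientation: [0.001, 1.0, -0.0, 0.001]
wrist_force: [-1.6, 0.4, 6.0]
finger_gap: 0.0164
```

carry_out:
  steps:
    - [-1,0,0,-0.02,0,0,0]
    - [-1,0,0,-0.04,0,0,0]
    - [-1,0,0,-0.045,0,0,0]
    - [-1,-0.02,-0.0334,0,0,0,0]
    - [-1,-0.02,-0.0334,0,0,0,0]
    - [-1,-0.02,-0.0334,0,0,0,0]
    - [-1,-0.02,-0.0334,0,0,0,0]
    - [-1,-0.02,-0.0334,0,0,0,0]
    - [-1,-0.02,-0.0334,0,0,0,0]
    - [-1,-0.02,-0.0334,0,0,0,0]
    - [-1,-0.02,-0.0334,0,0,0,0]
    - [-1,0,0,0,0,0,0]
    - [-1,0,0,0,0,0,0]
    - [-1,0,0,0,0,0,0]

```text
clock: 79.68
tcp_pos: [0.5017, 0.0737, 0.1749]
orientation: [-0.0, 1.0, -0.001, -0.001]
wrist_force: [0.2, -0.2, -0.5]
finger_gap: 0.0164
```

```bash
python3 -c "from h import *;rep();go([.5016,.0735,.123],0)"
```

```text
[0.5017 0.0737 0.1749] yaw -0.09 gap 0.0164 F [ 0.19 -0.19 -0.47] T [ 0.014 -0.027  0.002] 79.675
turn [-0.0002  0.0011 -0.0016] shift [-0.0001  0.0002  0.0519] rows 0.009162983695342262 0.8645818404073268 clock 79.675
```

carry_out:
  steps:
    - [-1,0,0,0.03,0,0,0]
    - [-1,0,0,0.02,0,0,0]
    - [-1,0,0,0.006,0,0,0]
    - [-1,0,0,0.004,0,0,0]
    - [-1,0,0,0.003,0,0,0]
    - [-1,0,0,0,0,0,0]

```text
clock: 80.42
tcp_pos: [0.5012, 0.0744, 0.112]
orientation: [-0.0, 1.0, -0.0, -0.001]
wrist_force: [-0.2, -0.4, -1.1]
finger_gap: 0.0165
```

carry_out:
  steps:
    - [-1,0,0,0.002,0,0,0]
    - [-1,0,0,0.001,0,0,0]
    - [-1,0,0,0,0,0,0]

```text
clock: 80.8
tcp_pos: [0.5008, 0.0745, 0.1087]
orientation: [-0.0, 1.0, -0.0, -0.001]
wrist_force: [-0.6, 1.3, -1.3]
finger_gap: 0.0163
```

carry_out:
  steps:
    - [-1,0,0,0.003,0,0,0]
    - [-1,0,0,0.003,0,0,0]
    - [-1,0,0,0.003,0,0,0]
    - [-1,0,0,0,0,0,0]

```text
clock: 81.3
tcp_pos: [0.5005, 0.0745, 0.0993]
orientation: [-0.0, 1.0, -0.0, -0.001]
wrist_force: [0.3, 0.9, -0.1]
finger_gap: 0.0163
```

carry_out:
  steps:
    - [-1,0,0,0.002,0,0,0]
    - [-1,0,0,0.002,0,0,0]
    - [-1,0,0,0.001,0,0,0]
    - [-1,0,0,0,0,0,0]

```text
clock: 81.8
tcp_pos: [0.501, 0.0745, 0.0957]
orientation: [-0.0, 1.0, -0.0, -0.0]
wrist_force: [-2.6, 0.9, 7.9]
finger_gap: 0.0163
```

carry_out:
  steps:
    - [-1,0,0,0.001,0,0,0]
    - [-0.18,0,0,-0.001,0,0,0]
    - [-0.18,0,0,0,0,0,0]
    - [-0.18,0,0,0,0,0,0]
    - [-0.18,0,0,-0.03,0,0,0]
    - [-0.18,0,0,-0.05,0,0,0]
    - [-0.18,0,0,-0.05,0,0,-0.163]
    - [-0.42,0,0,0,0,0,-0.163]
    - [-0.42,0,0,0,0,0,-0.163]
    - [-0.42,0,0,0,0,0,-0.163]
    - [-0.42,0,0,0,0,0,-0.163]
    - [-0.42,0,0,0,0,0,-0.163]
    - [-0.42,0,0,0,0,0,-0.163]
    - [-0.42,0,0,0,0,0,-0.163]
    - [-0.42,0,0,0,0,0,-0.163]
    - [-0.42,0.0463,0.0082,0,0,0,0]
    - [-0.42,0.0463,0.0082,0,0,0,0]
    - [-0.42,0.0463,0.0082,0,0,0,0]
    - [-0.42,0,0,0,0,0,0]
    - [-0.42,0,0,0,0,0,0]

```text
clock: 84.3
tcp_pos: [0.5395, 0.2098, 0.2241]
orientation: [-0.001, 0.743, 0.669, -0.001]
wrist_force: [0.2, 0.1, 0.9]
finger_gap: 0.0249
```

```bash
sed -i 's/-.072,.072/-.1,.085/' chk.py; python3 chk.py 2>/dev/null|grep -v tooth
python3 - <<'E'
from h import *
from beams import find
w=np.load('w14.npy',allow_pickle=True).item()
hsv=cv2.cvtColor(w['bgr'],cv2.COLOR_BGR2HSV);m=((hsv[...,1]>100)&(hsv[...,0]<20)&(hsv[...,2]<120))
r=np.radians(-6.05);ex=np.array([np.cos(r),np.sin(r)]);ey=np.array([-ex[1],ex[0]]);mid=np.array([.5607,.2758])
s=np.arange(-.09,-.04,.0005)
for x in(-.08,-.065,-.035,-.02,0,.02,.035,.045):
    uv=proj(w,[np.r_[mid+x*ex+y*ey,.078] for y in s]).round().astype(int);b=s[[bool(m[v,u]) for u,v in uv]];print(x,(b.min(),b.max(),len(b)) if len(b) else None)
go([*(mid-.009*ex-.066*ey),.094],83.95)
E
```

```text
[0.5395 0.2098 0.2241] yaw 84.05 gap 0.0249 F [0.16 0.09 0.89] T [-0.006  0.023  0.001] 84.3
-0.066 -0.004 -0.074 0.048 245 centre -0.013
-0.066 0.004 -0.074 0.0465 242 centre -0.0137
-0.022 -0.004 -0.0615 0.0535 231 centre -0.004
-0.022 0.004 -0.0615 0.057 238 centre -0.0022
0.022 -0.004 -0.0625 0.06 246 centre -0.0012
0.022 0.004 -0.0625 0.06 246 centre -0.0012
0.066 -0.004 -0.0595 0.0625 245 centre 0.0015
0.066 0.004 -0.0595 0.0625 245 centre 0.0015
-0.044 -0.055999999999999966 -0.04499999999999996 0.04250000000000012 0.05600000000000013
0 -0.05149999999999996 -0.04649999999999996 0.04250000000000012 0.05600000000000013
0.044 -0.05199999999999996 -0.04549999999999996 0.04300000000000012 0.05650000000000013
231 [[0.50090492 0.07328625 0.11      ]]
-0.08 None
-0.065 (np.float64(-0.07649999999999998), np.float64(-0.06049999999999997), 33)
-0.035 (np.float64(-0.07649999999999998), np.float64(-0.06099999999999997), 32)
-0.02 (np.float64(-0.07599999999999998), np.float64(-0.06099999999999997), 31)
0 (np.float64(-0.09), np.float64(-0.04049999999999995), 100)
0.02 (np.float64(-0.07599999999999998), np.float64(-0.06049999999999997), 32)
0.035 (np.float64(-0.07599999999999998), np.float64(-0.06049999999999997), 32)
0.045 (np.float64(-0.0885), np.float64(-0.043999999999999956), 81)
turn [-0.0027  0.0005  0.0008] shift [0.0024 0.005  0.1303] rows 0.01525124504548709 2.173751444898386 clock 84.35
```

carry_out:
  steps:
    - [-0.42,0.0004,0.005,0.04,0,0,0]
    - [-0.42,0,0,0.04,0,0,0]
    - [-0.42,0,0,0.03,0,0,0]
    - [-0.42,0,0,0.02,0,0,0]
    - [-0.42,0,0,0,0,0,0]
    - [-0.42,0,0,0,0,0,0]
    - [-1,0,0,0,0,0,0]
    - [-1,0,0,0,0,0,0]
    - [-1,0,0,0,0,0,0]
    - [-1,0,0.003,-0.0015,0,0,0]
    - [-1,0.001,0.004,0,0,0,0]
    - [-1,0.001,0.004,0,0,0,0]
    - [-1,0,0.0023,0,0,0,0]
    - [-1,0,0,0.001,0,0,0]
    - [-1,0,0,0,0,0,0]
  grip_force: 50

```text
clock: 86.22
tcp_pos: [0.5583, 0.2108, 0.0963]
orientation: [-0.001, 0.743, 0.669, -0.0]
wrist_force: [-4.9, -0.4, 10.4]
finger_gap: 0.0136
```

carry_out:
  steps:
    - [-0.42,0,0,0,0,0,0]
    - [-0.42,0,0,0,0,0,0]
    - [-0.42,0,0,0,0,0,0]
    - [-0.42,0,0,-0.03,0,0,0]
    - [-0.42,0,0,-0.05,0,0,0]
    - [-0.42,0,-0.01,-0.05,0,0,0]
    - [-0.42,0,0,0,0,0,0]
    - [-0.42,0,0,0,0,0,0]
    - [-0.42,0,0,0,0,0,0]

```text
clock: 87.35
tcp_pos: [0.5478, 0.2112, 0.2234]
orientation: [-0.001, 0.743, 0.669, -0.002]
wrist_force: [0.2, -0.1, -0.9]
finger_gap: 0.0251
```

```bash
python3 chk.py 2>/dev/null|grep -v tooth;python3 -c "from h import *;go([.5011,.0738,.175],0)"
```

```text
[0.5478 0.2112 0.2234] yaw 84.01 gap 0.0251 F [ 0.16 -0.12 -0.87] T [-0.031  0.002 -0.055] 87.35
-0.066 -0.004 -0.0615 0.06 244 centre -0.0007
-0.066 0.004 -0.0615 0.06 244 centre -0.0007
-0.022 -0.004 -0.061 0.06 243 centre -0.0005
-0.022 0.004 -0.061 0.061 245 centre 0.0
0.022 -0.004 -0.062 0.059 243 centre -0.0015
0.022 0.004 -0.062 0.059 243 centre -0.0015
0.066 -0.004 -0.059 0.0625 244 centre 0.0018
0.066 0.004 -0.059 0.063 245 centre 0.002
-0.044 -0.055999999999999966 -0.04599999999999996 0.04300000000000012 0.05500000000000013
0 -0.054999999999999966 -0.04599999999999996 0.04300000000000012 0.05550000000000013
0.044 -0.055499999999999966 -0.04549999999999996 0.04200000000000012 0.05550000000000013
228 [[0.50084357 0.07348894 0.11      ]]
turn [-0.0033  0.0042  1.4663] shift [-0.0466  0.1375  0.0484] rows 8.1462644470732 2.550248886583183 clock 87.4
```

carry_out:
  steps:
    - [-0.18,0,0,0,-0.0033,0.0042,0.163]
    - [-0.18,0,0,0,0,0,0.163]
    - [-0.18,0,0,0,0,0,0.163]
    - [-0.18,0,0,0,0,0,0.163]
    - [-0.18,0,0,0,0,0,0.163]
    - [-0.18,0,0,0,0,0,0.163]
    - [-0.18,0,0,0,0,0,0.163]
    - [-0.18,0,0,0,0,0,0.163]
    - [-0.18,0,0,0,0,0,0.162]
    - [-0.18,-0.0155,0.0458,0,0,0,0]
    - [-0.18,-0.0155,0.0458,0,0,0,0]
    - [-0.18,-0.0156,0.0459,0,0,0,0]
    - [-0.18,0,0,0.025,0,0,0]
    - [-0.18,0,0,0.023,0,0,0]
    - [-0.18,0,0,0,0,0,0]
    - [-0.18,0,0,0,0,0,0]
  grip_force: 60

```text
clock: 89.4
tcp_pos: [0.5022, 0.0743, 0.1767]
orientation: [-0.002, 1.0, 0.0, 0.001]
wrist_force: [-0.1, -0.7, 0.5]
finger_gap: 0.0351
```

```bash
python3 -c "from h import *;rep();go([.5011,.0740,.0925],0)"
```

```text
[0.5022 0.0743 0.1767] yaw 0.03 gap 0.0351 F [-0.13 -0.72  0.48] T [ 0.019 -0.001 -0.03 ] 89.4
turn [-0.0039 -0.0018  0.0006] shift [-0.0011  0.0003  0.0842] rows 0.021559977986349402 1.4032803967911132 clock 89.4
```

carry_out:
  steps:
    - [-0.18,-0.0011,0,0.03,-0.0039,-0.0018,0]
    - [-0.18,0,0,0.03,0,0,0]
    - [-0.18,0,0,0.0235,0,0,0]
    - [-0.18,0,0,0,0,0,0]
    - [-0.18,0,0,0,0,0,0]
    - [-1,0,0,0,0,0,0]
    - [-1,0,0,0,0,0,0]
    - [-1,0,0,0,0,0,0]
    - [-1,0,0,0,0,0,0]

```text
clock: 90.52
tcp_pos: [0.5022, 0.0743, 0.0946]
orientation: [-0.0, 1.0, 0.0, 0.002]
wrist_force: [-0.3, 0.7, 6.0]
finger_gap: 0.0166
```

carry_out:
  steps:
    - [-1,0,0,-0.015,0,0,0]
    - [-1,0,0,-0.02,0,0,0]
    - [-1,0,0,-0.035,0,0,0]
    - [-1,0,0,-0.025,0,0,0]
    - [-1,0.02,0.0335,0,0,0,0]
    - [-1,0.02,0.0335,0,0,0,0]
    - [-1,0.02,0.0335,0,0,0,0]
    - [-1,0.02,0.0335,0,0,0,0]
    - [-1,0.02,0.0335,0,0,0,0]
    - [-1,0.02,0.0335,0,0,0,0]
    - [-1,0.02,0.0335,0,0,0,0]
    - [-1,0.02,0.0335,0,0,0,0]
    - [-1,0,0,0,0,0,0]
    - [-1,0,0,0,0,0,0]
    - [-1,0,0,0.06,0,0,0]
    - [-1,0,0,0,0,0,0]
    - [-1,0,0,0,0,0,0]

```text
clock: 92.65
tcp_pos: [0.6614, -0.1929, 0.1299]
orientation: [0.0, 1.0, 0.001, 0.001]
wrist_force: [0.1, -0.2, -1.1]
finger_gap: 0.0163
```

Run:
```python
from h import *
rep();go([.6613,-.1937,.09],0)
w=shot('wrist');s,p,R=st();g=cv2.cvtColor(w['bgr'],cv2.COLOR_BGR2GRAY)
# hole: darkest square near the predicted mouth; tip silhouette
c=proj(w,[[.6618,-.1942,.034]])[0].astype(int);hs=cv2.cvtColor(w['bgr'],cv2.COLOR_BGR2HSV)
print(c,proj(w,[p+R@[0,0,.0615]]))
sub=g[c[1]-16:c[1]+22,c[0]-14:c[0]+15]
for r in sub:print(' '.join('%3d'%v for v in r))
```

```text
[ 0.6614 -0.1929  0.1299] yaw 0.08 gap 0.0163 F [ 0.13 -0.23 -1.1 ] T [-0.035 -0.014 -0.009] 92.65
turn [ 0.0003 -0.0013  0.0014] shift [-0.0001  0.0008  0.0399] rows 0.00796030844355403 0.66529416601344 clock 92.65
[257 205] [[258.86638471 222.6088362 ]]
 66  66  68  65  64  65  66  67  66  66  66  66  64  65  65  65  67  66  65  65  64  65  65  65  65  66  63  65  65
 65  63  65  66  66  66  66  66  65  65  64  66  65  67  67  65  64  65  65  66  66  64  65  64  65  64  66  65  65
 66  67  66  64  66  66  65  66  64  64  66  64  66  63  64  67  65  65  66  65  65  65  63  64  66  65  65  64  66
 65  66  65  65  67  65  66  65  65  67  65  66  66  65  64  66  65  65  65  65  66  65  64  65  64  65  65  65  64
 65  65  65  66  66  65  67  65  65  66  64  66  65  64  65  63  66  64  66  64  63  63  64  65  64  64  64  63  64
 67  65  66  67  65  66  65  66  67  65  64  63  63  65  67  64  65  65  64  64  65  65  66  65  66  64  65  64  64
 65  66  66  66  66  66  67  67  65  65  66  65  65  65  64  66  65  65  65  66  65  66  65  64  65  65  64  65  65
 65  66  64  66  66  64  66  68 
[... 2863 characters left out ...]
  56
 62  59  60  58  60  63  63  66  67  68  63  49  39  35  34  34  37  42  49  60  64  63  64  61  60  59  59  54  59
 60  61  60  62  61  62  62  65  67  64  51  36  34  34  35  34  33  32  39  56  63  62  64  60  61  59  58  56  57
 62  62  61  61  61  62  62  66  65  54  38  32  31  34  34  33  34  32  35  48  62  63  63  62  60  58  58  56  56
 62  62  62  61  63  63  64  65  66  54  34  32  32  33  34  33  33  31  33  45  60  64  64  60  60  58  58  57  56
 62  63  62  61  63  62  63  66  64  52  30  31  35  34  33  33  31  32  31  44  61  64  63  61  61  57  57  58  56
 60  62  61  62  62  65  63  67  64  45  33  32  33  31  29  31  33  31  31  37  56  62  64  60  59  59  57  57  59
```

carry_out:
  steps:
    - [-1,0.0012,0.0014,0.01,0,0,0]
    - [-1,0,0,0.012,0,0,0]
    - [-1,0,0,0.007,0,0,0]
    - [-1,0,0,0.004,0,0,0]
    - [-1,0,0,0.004,0,0,0]
    - [-1,0,0,0.003,0,0,0]
    - [-1,0,0,0,0,0,0]

```text
clock: 93.58
tcp_pos: [0.6623, -0.1947, 0.0878]
orientation: [-0.0, 1.0, 0.0, 0.0]
wrist_force: [0.5, 2.3, -2.3]
finger_gap: 0.0167
```

carry_out:
  steps:
    - [-1,0,-0.0005,0.004,0,0,0]
    - [-1,0,0,0.004,0,0,0]
    - [-1,0,0,0.004,0,0,0]
    - [-1,0,0,0.003,0,0,0]
    - [-1,0,0,0,0,0,0]

```text
clock: 94.2
tcp_pos: [0.6621, -0.1944, 0.0725]
orientation: [-0.0, 1.0, 0.0, -0.0]
wrist_force: [0.1, 0.3, -1.4]
finger_gap: 0.0167
```

carry_out:
  steps:
    - [-1,0,0,0.002,0,0,0]
    - [-1,0,0,0.001,0,0,0]
    - [-1,0,0,0.001,0,0,0]
    - [-1,0,0,0,0,0,0]

```text
clock: 94.7
tcp_pos: [0.6624, -0.1945, 0.0706]
orientation: [0.0, 1.0, 0.0, 0.001]
wrist_force: [-2.5, 3.1, 7.1]
finger_gap: 0.0165
```

Home with a hard stop. Release, retreat, and check the sled again.

carry_out:
  steps:
    - [-1,0,0,0.001,0,0,0]
    - [-1,0,0,-0.001,0,0,0]
    - [-0.18,0,0,0,0,0,0]
    - [-0.18,0,0,0,0,0,0]
    - [-0.18,0,0,0,0,0,0]
    - [-0.18,0,0,-0.03,0,0,0]
    - [-0.18,0,0,-0.05,0,0,0]
    - [-0.18,0,0,-0.05,0,0,0]
    - [-0.18,-0.015,-0.04,-0.03,0,0,0]
    - [-0.18,-0.015,-0.046,-0.01,0,0,0]
    - [-0.18,-0.015,-0.046,-0.01,0,0,0]
    - [-0.18,-0.015,-0.046,-0.01,0,0,0]
    - [-0.18,-0.015,-0.046,0,0,0,0]
    - [-0.18,-0.015,-0.046,0,0,0,0]
    - [-0.18,-0.015,-0.046,0,0,0,0]
    - [-0.18,-0.015,-0.046,0,0,0,0]
    - [-0.18,-0.01,-0.046,0,0,0,0]
    - [-0.18,0,0,0,0,0,0]
    - [-0.18,0,0,0,0,0,0]

```text
clock: 97.08
tcp_pos: [0.5322, 0.2132, 0.2589]
orientation: [0.0, 1.0, 0.0, 0.0]
wrist_force: [-0.4, -0.3, -1.0]
finger_gap: 0.0353
```

```bash
python3 chk.py 2>/dev/null|grep -v tooth
python3 - <<'E'
from h import *
c=shot('scene');h=cv2.cvtColor(c['bgr'],cv2.COLOR_BGR2HSV)
m=((h[...,1]>150)&(h[...,2]>110)&((h[...,0]<8)|(h[...,0]>172))).astype(np.uint8)
o=cv2.imread('pics/sc1.png');o=cv2.resize(o,(512,384),interpolation=cv2.INTER_AREA)
ho=cv2.cvtColor(o,cv2.COLOR_BGR2HSV);mo=((ho[...,1]>150)&(ho[...,2]>110)&((ho[...,0]<8)|(ho[...,0]>172)))
B=(slice(195,240),slice(275,315))
for q in(mo,m>0):ys,xs=np.where(q[B]);print('pin/pliers red',len(xs),xs.mean()+275,ys.mean()+195)
df=cv2.absdiff(o,c['bgr']).max(2)
for n,b in(('glue',(slice(214,245),slice(317,331))),('glass',(slice(222,272),slice(325,356))),('block+pin',(slice(205,250),slice(282,318)))):print(n,'diff mean',df[b].mean().round(1),'frac>40',(df[b]>40).mean().round(3))
E
```

```text
[0.5322 0.2132 0.2589] yaw 0.05 gap 0.0353 F [-0.37 -0.25 -0.95] T [-0.042 -0.012  0.08 ] 97.075
-0.066 -0.004 -0.061 0.059 241 centre -0.001
-0.066 0.004 -0.0615 0.059 242 centre -0.0012
-0.022 -0.004 -0.0605 0.0585 239 centre -0.001
-0.022 0.004 -0.0615 0.059 242 centre -0.0012
0.022 -0.004 -0.062 0.0585 242 centre -0.0017
0.022 0.004 -0.0615 0.058 240 centre -0.0017
0.066 -0.004 -0.0585 0.061 240 centre 0.0013
0.066 0.004 -0.0595 0.0605 241 centre 0.0005
-0.044 -0.05249999999999996 -0.04549999999999996 0.04400000000000012 0.05450000000000013
0 -0.053999999999999965 -0.04499999999999996 0.04350000000000012 0.05500000000000013
0.044 -0.053999999999999965 -0.04499999999999996 0.04400000000000012 0.05400000000000013
0 [[nan nan nan]]
pin/pliers red 92 295.42391304347825 213.72826086956522
pin/pliers red 93 295.6774193548387 213.78494623655914
glue diff mean 11.2 frac>40 0.0
glass diff mean 11.5 frac>40 0.0
block+pin diff mean 12.2 frac>40 0.011
```

```bash
python3 -c "from h import *;print(env.hand_in())"
```

```text
the job is handed in; nothing more can be done
None
```

The job is done and handed in at about 97 s on the robot's clock.

- **Pin in:** The lock hole was found by sliding the tip along the flange from the slot's left end. The pin went fully home against a hard stop, with its collar on the plate.
- **Dial:** I wound it back until it hit its stop, then turned it three clicks up. After release the camera read its pointer at 60° from the stop. It was not checked again at the end, but nothing went near it afterwards.
- **Beams:** There were four, and all lie flat in places 1 to 4, within about 2 mm of centre end to end at the last check.
- **Knocked beam:** A check after I had first put the pin away showed beam 1 about 13 mm too far forward. To keep the order asked, I put the pin back in the lock hole, re-centred the beam, then pulled the pin again.
- **Pin away:** It is back fully home in the cutter block against a hard stop. In the last scene picture its handle was within a pixel of where it started.
- **Bystanders:** The glass and the red glue bottle look unchanged against the first scene picture.

No final check failed or disagreed.

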